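# Pile mailers on the bundling jig and hold its end stop at the marker

### The arm

A 6-joint arm with a two-finger parallel gripper is mounted at the origin on the work surface. World frame = base frame: x ahead of the robot, y to its left, z up, the work surface at z = 0. Lengths are in m, angles in rad, forces in N, time in s.
With the tool pointing down it reaches from about 0.3 to 0.775 m from the base axis. Payload 14.6 kg.
Tool frame: the origin (TCP) lies at the centre of the arm's flange, where the gripper is bolted on; the fingertips stand 173 mm ahead of it and the grasp point (between the pads) lies 155 mm ahead of it; z points along the fingers, y is the direction in which the jaws open and shut (so a half turn about z gives the same grasp; the last joint's range is limited). The gripper opens to 85 mm and grips with 20 to 120 N. Pads are 22 mm wide; open, the fingers measure 114 mm over their backs; the gripper's body (76 mm by 85 mm) begins 54 mm behind the grasp point. The pads swing forward as they close: fully open they stand 13 mm farther back than shut.
Start: joints at [-1.383, 0.3, 1.521, -0, 1.321, -0.067], TCP at [0.139, -0.532, 0.405] pointing down, gripper open.
Joint ranges: [-3.03, 3.03], [-0.79, 2.21], [0.23, 2.52], [-1.04, 4.18], [0, 3.07], [-2.55, 2.55]. Speed limits (rad/s): [2.22, 2.22, 2.57, 3.14, 3.14, 3.14].

### API

Orientations are given as a unit quaternion [w, x, y, z].
In Python, from workcell import manip gives the robot as it stands.
- The arm moves only by the tool play_rows, never from a script. Its argument "moves" is a list of rows, each a list of 3 entries, a list of its own where there are three numbers: the shift along the tool's x, y, z in mm, then the turn, a rotation vector about the tool's x, y, z in degrees, then the gripper's target within -1 to 1 (shut at 1, half-way at 0, fully open at -1). A call has 1 to 20 rows; each row shifts and turns the pose as measured when the row begins, along the tool's axes as they then stand; what a row does not reach is not made up. A row lasts 1/10 s, in which the tool goes at most 50 mm and 8.59 degrees, less where a joint would pass 70% of its speed; a pose out of reach is approached as far as the arm can. A call is refused whole if a number of a shift passes 50 or a number of a turn 8.59, either way. A call with a gripper value outside its range is refused whole. The fingers move at their own pace and stop on an object; "newtons" is the grip in N (left out, the last holds). Time passes only in rows, so rows that do not move let the fingers close. It gives the time, the measured TCP pose, the force and the opening at its end, in the units of the state.
- manip.read_state(): the state, without advancing time (a new reading comes with each control period).
- manip.capture(name): name is "side" or "top"; returns a dict with "color" (480x640x3 uint8, red, green, blue), "depth" (480x640 float32, m along the optical axis (not along the pixel's ray), 0 where there is no reading), "camera_matrix" (3x3 intrinsics, pixels), "dist" ([k1, k2, p1, p2, k3] as OpenCV has them; the pictures are not rectified), "R" (3x3) and "t" (3): a world point X has camera coordinates R X + t. Camera axes: x right, y down, z forward; pixel columns grow to the right and rows downward; lengths in m; the calibration is good to about 2 mm. A picture is of the moment at which its call begins.
- manip.sign_off(): hands the job in, once; it reports no verdict.
Trained networks look in a picture, given as the dict that the camera call returned (one of the last four; its "shot" number tells which), for a name from the list of things; names that differ only in an ending like _2 or _b are one class to them, and where a whole thing is asked for, a point or a joint stands for the part that bears it (a point fixed in the world has none). Each returns a list of dicts, best first, with "p" (0 to 1); they miss things now and then, are a little off and sometimes report something else, mostly with a low value. They report only what shows in the picture. A call takes as long as a camera call. They do not tell look-alikes from the thing itself.
- manip.masks_of(picture, label): "pixels" (480x640 bool, what is visible of it) and "pixel" ([column, row] in pixels, amid what is visible of it).
- manip.mark_of(picture, label): "pixel" ([column, row] in pixels: a listed point, or the origin of a listed thing).
The state is a dict: "time_s": time; "joint_pos": joint angles; "joint_vel": joint speeds; "joint_efforts": joint torques, N m; "position": TCP position; "ee_rot": TCP orientation; "contact_force": force on the tool from outside, world axes, zero at the start; "ft_torque": the same for the moment, N m; "gripper_width": finger opening in m.
Only numpy, scipy, OpenCV 4.12 (cv2) and the standard library are available. Lean on these libraries where they do the work, as an engineer would, in place of code of your own. Each camera call takes 0.05 s, during which the arm holds its last target.

### The job

Put the two loose slim mailer boxes squarely, edges flush, on top of the one lying on the bundling jig, making one neat pile of three, and let go of it. Then squeeze the lock button on the jig's stop-arm post to release the arm, pull the arm out until its pointer lines up with the marker set on the scale, and finish holding it there with the button still squeezed and the gripper still closed on the post (a spring pulls the arm back). Never force the arm while it is locked, and leave the marker, stamp, tape roll and pen cup alone.

Things in the scene. Friction and masses are not known exactly. Their poses are not given: they have to be found in the camera images.
- jig: Bundling jig fixed to the table: grey plate 475 mm long (y -260 to 215), x -45 to +80 mm, 14 mm thick. Origin on the table plane. +y: the way the stop arm extends; +x: across, to the scale side, away from the robot. Outer tube and guide walls, 44 mm wide, up to 54 mm high, along the y axis at the -y end. Scale strip, top 24 mm high, ticks every 10 mm (each fifth longer), centred at x = 44 mm.
- mailer_base: Slim rigid cardboard mailer box, the bottom of the pile, loose on the jig's bed (top of the plate, 14 mm above the table, around y = 120 mm of the jig). 54 mm wide (x), 140 mm long (y), 22 mm thick, 100 g. Origin: centre of its underside, z up. An end fence 60 mm high above the bed stands at y = 202 mm of the jig.
- mailer_a: One of two equal loose mailer boxes lying flat on the table on the robot's side of the jig; 54 mm wide (x), 140 mm long (y), 22 mm thick, about 100 g. Origin: centre of its underside.
- mailer_b: The other loose mailer box, same size and axes as mailer_a; either may go on first.
- grip (a point): Where to pinch the black post on the stop arm: 105 mm above the table (post top 128 mm), middle of the squeezed width, halfway along the post's 26 mm in the jig's y. Pinch from above, closing along the jig's x: 36 mm over button and far face, 28 mm when fully squeezed. Moves with the arm; axes as the jig's.
- pointer (a point): Tip of the thin steel pointer that sticks out from the foot of the grip post over the scale, 52 mm above the table; it moves with the arm; axes as the jig's.
- mark (a point): Tip of the fin of the black marker block (14 mm square, up to 54 mm high) that is clamped on the outer edge of the scale; axes as the jig's. The pointer lines up with it when both have the same place along the jig's y axis; the tips pass each other 3 mm apart in x.
- stop_arm: The telescoping steel stop arm (24 mm square tube) with its black grip post, 24 mm (x) by 26 mm (y), lock button and pointer. Origin on the table plane under the post's axis; axes as the jig's. A 60 mm wide stop plate, top 80 mm above the table, stands 18 mm ahead (+y) of the post's axis.
- extension (a joint): Extension of the stop arm in m, 0 (in) to 0.10 (out, along the jig's +y; even then the stop plate stays 10 mm short of the pile). A return spring pulls it in with 3 to 4.5 N. At the start it is fully in and latched there; it needs the button in to leave that place, and nothing but the gripper keeps it at the marker.
- lock (a joint): Travel of the grey lock button (22 mm wide in y, 30 mm high, centred at point grip's height, 12 mm proud of the post's -x face): 0 out (locked), 0.008 m fully squeezed towards the jig's +x. Takes 6 N to start, 11 N fully in. The latch lets go at 3.5 mm; squeezed means more than 0.004.
- marker (a joint): Where the marker is set on the scale, in m, counted as the arm's extension: the pointer lines up when joint extension equals this value. It is tight; do not move it.
- stamp: Bystander: wooden hand stamp, 44 mm across, 80 mm high, on the table. Origin at its foot.
- tape: Bystander: roll of tape lying flat, 90 mm across, 24 mm high.
- pencups: Bystander: grey pen cup with two pens, 72 mm across, 150 mm high with pens.
There are look-alikes about, which are no part of the job. Leave any green, orange or pink look-alike of the mailer_a alone.

How it is judged:
By the outcome, as a careful person would: the job done as asked, in the order asked, and still so for the second after the job is handed in, while the arm keeps its last pose, push and grip.
It also fails if it takes over 62 s, if anything falls off the work surface, if the arm or the gripper's body presses on something with over 40 N, if the wrist force passes 120 N, or if a joint passes its speed limit or range.

## Working session

There is one attempt and no reset: what is moved stays moved. The work goes in short steps, Python scripts to look and compute and a tool call to move; the robot and the scene stay as the last step left them, time stands still between calls to the robot, and variables do not carry over. Pictures are saved under pics/ and viewed, and the job is handed in when it is done.

Besides the shell and the picture viewer there is one more tool, called after "Request:" as name([rows], argument=value, ...), one row to a line, values as JSON. play_rows: Moves the arm, as the interface text tells. Its arguments: {"type":"object","properties":{"moves":{"type":"array"},"newtons":{"type":"number"}},"required":["moves"]}

```bash
ls; mkdir -p pics
cat > h.py <<'E'
import numpy as np, cv2, pickle
from workcell import manip
def save(n,im): cv2.imwrite(f'pics/{n}.png',cv2.cvtColor(im,cv2.COLOR_RGB2BGR))
def cloud(c):
    K=np.array(c['camera_matrix']);d=c['depth']
    v,u=np.mgrid[0:480,0:640]
    p=cv2.undistortPoints(np.stack([u,v],-1).reshape(-1,1,2).astype(np.float64),K,np.array(c['dist'])).reshape(480,640,2)
    X=np.concatenate([p*d[...,None],d[...,None]],-1)
    R=np.array(c['R']);t=np.array(c['t'])
    return (X-t)@R   # R^T (X-t)
def ray(c,px,z):
    K=np.array(c['camera_matrix']);R=np.array(c['R']);t=np.array(c['t'])
    p=cv2.undistortPoints(np.array([[px]],float),K,np.array(c['dist'])).reshape(2)
    d=R.T@np.array([p[0],p[1],1]);o=-R.T@t
    return o+d*(z-o[2])/d[2]
def proj(c,X):
    rv=cv2.Rodrigues(np.array(c['R']))[0]
    return cv2.projectPoints(np.array(X,float).reshape(-1,1,3),rv,np.array(c['t'],float),np.array(c['camera_matrix']),np.array(c['dist']))[0].reshape(-1,2)
E
python3 - <<'E'
from h import *
np.set_printoptions(precision=4,suppress=True)
for n in ['top','side']:
    c=manip.capture(n); save(n+'0',c['color']); pickle.dump(c,open(n+'0.pkl','wb'))
    print(n,-np.array(c['R']).T@c['t'])
    for l in ['jig','mailer_base','mailer_a','grip','pointer','mark','stop_arm','stamp','tape','pencups']:
        m=manip.mark_of(c,l); print(l,[(np.round(x['pixel']),round(x['p'],2)) for x in m][:5])
    m=manip.masks_of(c,'mailer_a'); print([(np.round(x['pixel']),x['pixels'].sum(),round(x['p'],2)) for x in m])
    pickle.dump([x['pixels'] for x in m],open(n+'0m.pkl','wb'))
print(manip.read_state())
E
```

```text
pics
top [ 0.2373 -0.0056  1.4009]
jig [(array([325., 172.]), 0.95)]
mailer_base [(array([277., 179.]), 0.85), (array([437., 262.]), 0.4)]
mailer_a [(array([433., 340.]), 0.97), (array([336., 251.]), 0.96), (array([213., 314.]), 0.95), (array([245., 254.]), 0.91), (array([190., 170.]), 0.62)]
grip [(array([354., 159.]), 0.56)]
pointer [(array([350., 146.]), 0.64)]
mark [(array([329., 146.]), 0.41)]
stop_arm [(array([354., 171.]), 0.92)]
stamp [(array([146., 244.]), 0.76)]
tape [(array([439., 261.]), 0.6), (array([356., 163.]), 0.3)]
pencups [(array([479., 206.]), 0.96), (array([334., 252.]), 0.34)]
[(array([210., 312.]), np.int64(1250), 0.86), (array([189., 170.]), np.int64(1188), 0.77), (array([437., 338.]), np.int64(911), 0.75), (array([244., 254.]), np.int64(1258), 0.58)]
side [0.3679 0.6098 0.8693]
jig [(array([234., 248.]), 0.66), (array([320., 245.]), 0.33)]
mailer_base [(array([226., 290.]), 0.9)]
mailer_a [(array([309., 337.]), 0.93), (array([341., 176.]), 0.72), (array([320., 245.]), 0.63), (array([184., 394.]), 0.57)]
grip [(array([230., 197.]), 0.57)]
pointer [(array([216.
[... 176 characters left out ...]
y([300., 145.]), 0.93)]
[(array([317., 247.]), np.int64(1178), 0.87), (array([384., 378.]), np.int64(2265), 0.86), (array([306., 335.]), np.int64(1776), 0.7), (array([181., 394.]), np.int64(2368), 0.66)]
{'time_s': 1.2, 'joint_pos': array([-1.3826,  0.2999,  1.521 , -0.    ,  1.3207, -0.0666]), 'joint_vel': array([-0.0016,  0.0008, -0.0026, -0.0008, -0.0008, -0.0005]), 'joint_efforts': array([  0.0004, -54.336 , -36.1983,  -0.0001,   0.0006,   0.    ]), 'position': array([ 0.1386, -0.5322,  0.4047]), 'ee_rot': array([-0.    ,  0.9919,  0.1271, -0.    ]), 'contact_force': array([ 0.8007,  1.0675, -0.154 ]), 'ft_torque': array([ 0.0183, -0.0224,  0.031 ]), 'gripper_width': 0.08545451878626688}
```

View pics/top0.png

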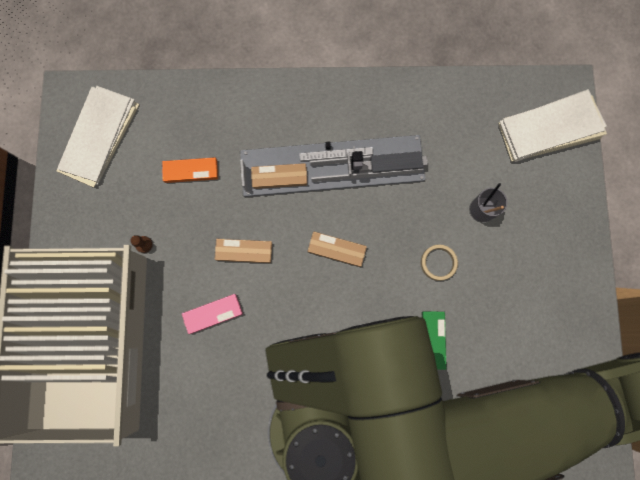

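View pics/side0.png

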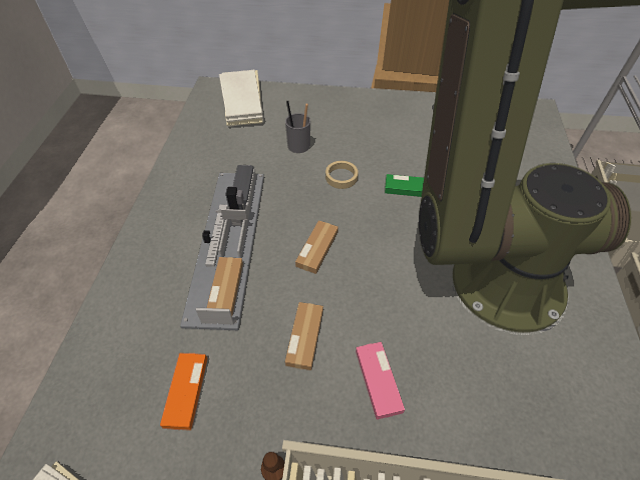

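```bash
cat > seg.py <<'E'
from h import *
def brown(c,P):
    hsv=cv2.cvtColor(c['color'],cv2.COLOR_RGB2HSV)
    h,s,v=[hsv[...,i].astype(int) for i in range(3)]
    return (h>8)&(h<20)&(s>90)&(v>80)
def boxes(c,zmax=0.15,show=True):
    P=cloud(c); m=brown(c,P)&(P[...,2]>0.012)&(P[...,2]<zmax)&(c['depth']>0)
    m=cv2.morphologyEx(m.astype(np.uint8),cv2.MORPH_CLOSE,np.ones((9,9)))
    n,lab,st,ce=cv2.connectedComponentsWithStats(m)
    out=[]
    for i in range(1,n):
        if st[i,4]<400: continue
        q=P[(lab==i)&(c['depth']>0)]
        zt=np.percentile(q[:,2],90); 
        z0=np.median(q[q[:,2]>zt-.008][:,2])
        # restrict to top surface
        mm=((lab==i)&(abs(P[...,2]-z0)<.007)).astype(np.uint8)
        q=P[mm>0]
        r=cv2.minAreaRect((q[:,:2]*1000).astype(np.float32))
        out.append((i,ce[i],st[i,4],z0,r,q))
        if show: print(np.round(ce[i]),st[i,4],'z',round(z0,4),'rect',np.round(r[0],1),np.round(r[1],1),round(r[2],1), 'std',np.round(q[:,2].std(),4))
    return out
E
python3 - <<'E'
from seg import *
for n in ['top','side']:
    c=pickle.load(open(n+'0.pkl','rb')); print(n); boxes(c)
    P=cloud(c); print('table z',np.median(P[280:300,320:380,2]) if n=='top' else np.median(P[280:300,250:280,2]))
c=pickle.load(open('top0.pkl','rb')); save('t0c',cv2.resize(c['color'][130:280,200:440],(800,500),interpolation=cv2.INTER_CUBIC))
c=pickle.load(open('side0.pkl','rb')); save('s0c',cv2.resize(c['color'][150:380,170:350],(626,800),interpolation=cv2.INTER_CUBIC)[:600])
E
```

```text
top
[189. 169.] 1122 z 0.0205 rect [656.2 334.3] [ 57.3 138.2] 4.3 std 0.0029
[280. 176.] 1008 z 0.0345 rect [632.4 100.9] [ 55.3 138.5] 2.7 std 0.0028
[338. 250.] 1048 z 0.0205 rect [443.2 -45.2] [137.4  54.8] 73.4 std 0.0029
[244. 251.] 1049 z 0.0206 rect [440.9 192. ] [138.3  54.4] 86.8 std 0.0028
table z -0.0014336281191531142
side
[416.  29.] 2301 z 0.1405 rect [ 211.5 -997.1] [ 21.5 193.6] 86.1 std 0.0039
[317. 245.] 1008 z 0.022 rect [445.3 -43.5] [142.9  54. ] 74.0 std 0.0019
[226. 282.] 1146 z 0.0362 rect [634.7  99.3] [ 53.6 138. ] 3.5 std 0.0017
[304. 335.] 1614 z 0.0223 rect [443.5 192.4] [141.4  53.5] 86.6 std 0.0017
[183. 391.] 2200 z 0.022 rect [657.7 335.8] [ 57.4 141. ] 4.1 std 0.0018
[271. 468.] 438 z 0.0768 rect [463.2 451. ] [21.6 21.8] 10.9 std 0.0021
table z 0.0002755748594071558
```

View pics/t0c.png

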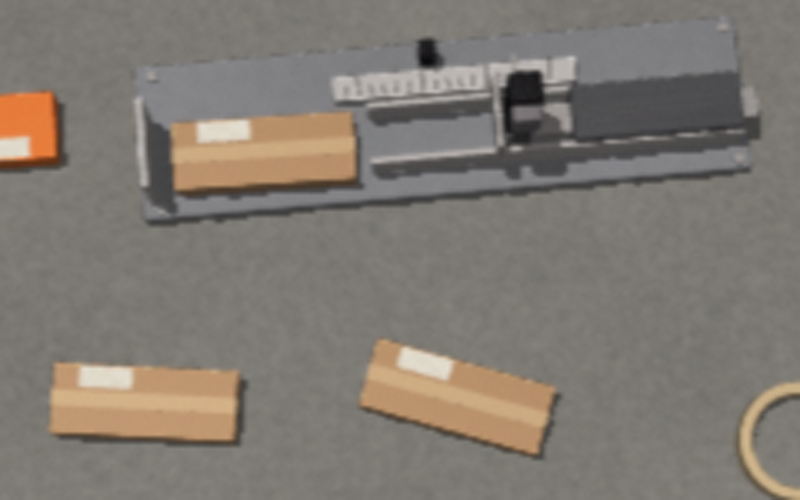

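View pics/s0c.png

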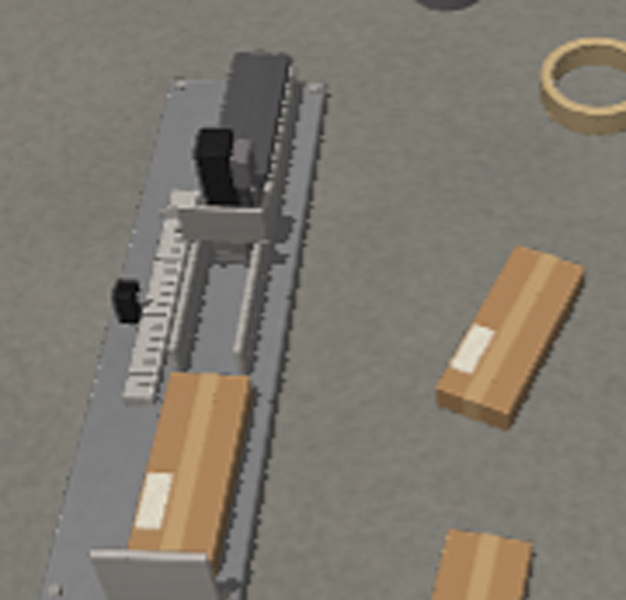

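Run:
```python
from seg import *
np.set_printoptions(precision=4,suppress=True)
t=pickle.load(open('top0.pkl','rb')); s=pickle.load(open('side0.pkl','rb'))
for l,z,a,b in [('grip',.105,(354,159),(230,197)),('pointer',.052,(350,146),(216,211)),('mark',.052,(329,146),(208,232)),('jig',0,(325,172),(234,248)),('arm',0,(354,171),(238,226))]:
    print(l,ray(t,a,z),ray(s,b,z))
for n,c in (('t',t),('s',s)):
    P=cloud(c); hsv=cv2.cvtColor(c['color'],cv2.COLOR_RGB2HSV)
    off=-.0014 if n=='t' else 0
    m=(P[...,0]>.5)&(P[...,0]<.85)&(P[...,1]>-.28)&(P[...,1]<.24)&(P[...,2]>.008+off)
    m=cv2.morphologyEx(m.astype(np.uint8),cv2.MORPH_CLOSE,np.ones((5,5)))
    k,lab,st,ce=cv2.connectedComponentsWithStats(m); i=1+np.argmax(st[1:,4])
    q=P[(lab==i)]; q=q[(q[:,2]>.008)&(q[:,2]<.03)]
    print(n,len(q),cv2.minAreaRect((q[:,:2]*1000).astype(np.float32)))
    for y0,y1 in ((-.22,-.18),(.0,.05),(.12,.17)): 
        w=q[(q[:,1]>y0)&(q[:,1]<y1)]; print(y0,np.percentile(w[:,0],[0.5,99.5]))
    # post top
    q=P[(P[...,2]>.115)&(P[...,2]<.14)&(P[...,0]>.55)&(P[...,0]<.8)&(P[...,1]>-.2)&(P[...,1]<.1)]
    print('post top',len(q),q.mean(0) if len(q) else '', q.min(0),q.max(0))
```

```text
grip [ 0.6504 -0.0881  0.105 ] [ 0.6588 -0.093   0.105 ]
pointer [ 0.7018 -0.082   0.052 ] [ 0.7019 -0.0908  0.052 ]
mark [ 0.7024 -0.0286  0.052 ] [ 0.7034 -0.0231  0.052 ]
jig [ 0.6492 -0.0181  0.    ] [ 0.6476 -0.0216  0.    ]
arm [ 0.6511 -0.0942  0.    ] [ 0.654 -0.092  0.   ]
t 5103 ((664.833984375, -36.26055908203125), (127.0068588256836, 476.774169921875), 4.477580547332764)
-0.22 [0.6146 0.7404]
0.0 [0.5977 0.7218]
0.12 [0.5879 0.7127]
post top 150 [ 0.647  -0.094   0.1235] [ 0.6282 -0.1064  0.1152] [ 0.6644 -0.0802  0.1315]
s 4950 ((667.340576171875, -35.316131591796875), (125.8152084350586, 475.59271240234375), 4.582326889038086)
-0.22 [0.6169 0.7418]
0.0 [0.5997 0.7243]
0.12 [0.5895 0.7143]
post top 160 [ 0.6484 -0.0909  0.1237] [ 0.6303 -0.1066  0.1151] [ 0.666  -0.078   0.1306]
```

```bash
cat > fit.py <<'E'
from seg import *
from scipy.optimize import minimize
def rectify(c,cx,cy,z,half=.1,res=.0005):
    n=int(2*half/res); j,i=np.meshgrid(np.arange(n),np.arange(n))
    X=np.stack([cx+half-i*res, cy+half-j*res, np.full(i.shape,z)],-1)  # up=+x left=+y
    uv=proj(c,X.reshape(-1,3)).reshape(n,n,2).astype(np.float32)
    return cv2.remap(c['color'],uv[...,0],uv[...,1],cv2.INTER_CUBIC)
def edgefit(c,cx,cy,yaw,z,show=None,ends=True,L=.14,W=.054):
    """find edges by scanning max gradient along normals; returns center,yaw"""
    im=rectify(c,cx,cy,z); g=cv2.GaussianBlur(im,(0,0),3).astype(np.float32)
    half=.1;res=.0005
    def samp(x,y): 
        i=((cx+half-x)/res).astype(np.float32); j=((cy+half-y)/res).astype(np.float32)
        return cv2.remap(g,j,i,cv2.INTER_LINEAR)
    ps=yaw
    for it in range(3):
        ex=np.array([np.cos(ps),np.sin(ps)]); ey=np.array([-np.sin(ps),np.cos(ps)])
        if it==0: o=np.array([cx,cy])
        res_={}
        for name,n,tdir,d,hl in (('x+',ex,ey,W/2,.055),('x-',-ex,ey,W/2,.055),('y+',ey,ex,L/2,.018),('y-',-ey,ex,L/2,.018)):
            tt=np.linspace(-hl,hl,41); dd=np.arange(-.008,.008,.00025)
            pts=o+tdir*tt[:,None,None]+n*(d+dd)[None,:,None]
            v=samp(pts[...,0],pts[...,1])
            gr=np.linalg.norm(np.diff(v,axis=1),axis=2)
            k=gr.argmax(1); off=(dd[:-1]+dd[1:])[k]/2
            med=np.median(off)
            ok=abs(off-med)<.003
            for _ in range(3):
                pf=np.polyfit(tt[ok],off[ok],1); r=off-np.polyval(pf,tt); ok=abs(r)<max(.0007,2*np.median(abs(r)))
            res_[name]=(pf[1],pf[0],ok.sum())
        xp,xm,yp,ym=[res_[k] for k in ('x+','x-','y+','y-')]
        # slope: offset along n per t
        dps=-(xp[1]-xm[1])/2
        o=o+ex*(xp[0]-xm[0])/2+ey*(yp[0]-ym[0])/2
        last={k:(round(v[0]*1000,2),round(np.degrees(v[1]),2),int(v[2])) for k,v in res_.items()}
        ps=ps+dps
    if show:
        ex=np.array([np.cos(ps),np.sin(ps)]); ey=np.array([-np.sin(ps),np.cos(ps)])
        cor=[o+a*ex*W/2+b*ey*L/2 for a,b in ((1,1),(1,-1),(-1,-1),(-1,1))]
        pp=np.array([[(cy+half-p[1])/res,(cx+half-p[0])/res] for p in cor]).astype(np.int32)
        im=im.copy(); cv2.polylines(im,[pp],True,(0,255,0),1); save(show,im)
    return o*1000,np.degrees(ps),last
E
python3 - <<'E'
from fit import *
np.set_printoptions(precision=2,suppress=True)
for n,dz in (('top',-.0014),('side',0.)):
    c=pickle.load(open(n+'0.pkl','rb'))
    for k,cx,cy,y,z in (('A',.444,-.0445,-16.3,.022),('B',.442,.192,-3.3,.022),('base',.6335,.100,3.0,.036)):
        print(n,k,*edgefit(c,cx,cy,np.radians(y),z+dz,show=f'f_{n}_{k}'))
E
python3 -c "
import cv2,numpy as np
a=np.vstack([np.hstack([cv2.imread(f'pics/f_{n}_{k}.png')[100:300] for k in ('A','base')]) for n in ('top','side')])
cv2.imwrite('pics/fits.png',a);print(a.shape)"
```

```text
top A [443.71 -44.91] -16.252742095959473 {'x+': (np.float64(-0.81), np.float64(-0.09), 38), 'x-': (np.float64(-0.7), np.float64(-0.35), 41), 'y+': (np.float64(-0.29), np.float64(0.04), 40), 'y-': (np.float64(-0.33), np.float64(0.1), 34)}
top B [441.4  191.71] -3.167815451254029 {'x+': (np.float64(-0.75), np.float64(-0.28), 35), 'x-': (np.float64(-0.66), np.float64(-0.35), 38), 'y+': (np.float64(-0.26), np.float64(-0.92), 31), 'y-': (np.float64(-0.26), np.float64(-1.54), 39)}
top base [633.25 101.23] 3.452674400660595 {'x+': (np.float64(-0.65), np.float64(-0.44), 32), 'x-': (np.float64(-0.61), np.float64(-0.37), 37), 'y+': (np.float64(-0.41), np.float64(2.45), 37), 'y-': (np.float64(-0.26), np.float64(-1.64), 36)}
side A [444.63 -44.51] -16.234311250230117 {'x+': (np.float64(-0.55), np.float64(-0.04), 35), 'x-': (np.float64(-0.41), np.float64(-0.22), 39), 'y+': (np.float64(-0.22), np.float64(0.35), 39), 'y-': (np.float64(-0.27), np.float64(0.93), 38)}
side B [442.88 192.29] -2.9395180790194186 {'x+': (np.float64(-0.63), np.float64(-0.25), 35), 'x-': (np.float64(-0.72), np.float64(-0.22), 40), 'y+': (np.float64(-0.16), np.float64(-0.31), 38), 'y-': (np.float64(-0.07), np.float64(1.21), 36)}
side base [634.45 101.55] 3.525751040328108 {'x+': (np.float64(-0.49), np.float64(-0.34), 34), 'x-': (np.float64(-0.57), np.float64(-0.64), 37), 'y+': (np.float64(0.36), np.float64(1.17), 40), 'y-': (np.float64(0.48), np.float64(2.27), 31)}
(400, 800, 3)
```

View pics/fits.png

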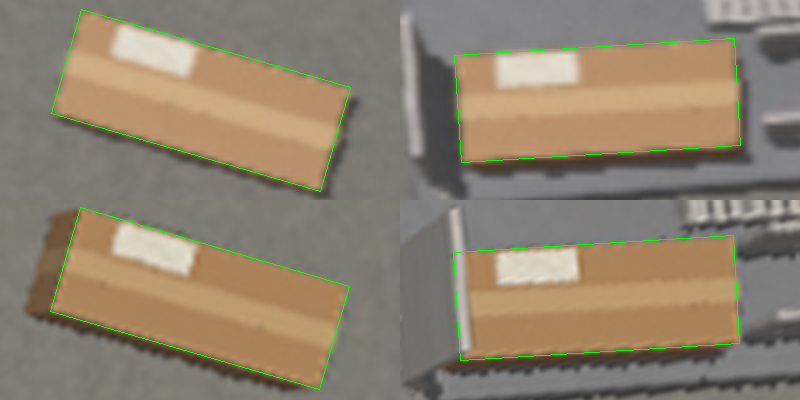

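Candidates in the top view: brown at (337,249) and (244,251) are the two loose mailers. The brown one at (278,176) is the base, on the jig. Orange (190,170), pink (212,314) and green (435,340) are look-alikes. The rectified crops confirm that the brown boxes are plain brown and show the fitted outlines tight on their edges. I'll take (337,249), here called A, first.

```bash
cat > plan.py <<'E'
import sys
from h import *
from scipy.spatial.transform import Rotation as Ro
def Rt(phi):
    p=np.radians(phi); return np.array([[np.cos(p),np.sin(p),0],[np.sin(p),-np.cos(p),0],[0,0,-1.]])
def plan(x,y,z,yaw,n,g,speed=None):
    """target TCP mm, box yaw deg (tool phi=90+yaw)"""
    s=manip.read_state(); p=np.array(s['position'])*1000; q=s['ee_rot']; R=Ro.from_quat([q[1],q[2],q[3],q[0]])
    T=np.array([x,y,z],float); RT=Ro.from_matrix(Rt(90+yaw))
    rv=(R.inv()*RT).as_rotvec(degrees=True); d=T-p
    print('t',round(s['time_s'],2),'pos',np.round(p,1),'phi-yaw',np.round(np.degrees(np.arctan2(*R.as_matrix()[1::-1,0]))-90,2),'err world',np.round(d,1),'rotvec',np.round(rv,2),'w',round(s['gripper_width']*1000,1),'F',np.round(s['contact_force'],1))
    rows=[]
    for i in range(n):
        Ri=R*Ro.from_rotvec(rv*i/n,degrees=True); sh=Ri.inv().apply(d/n)
        rows.append([[round(float(v),1) for v in sh],[round(float(v),2) for v in rv/n],g])
    print(str(rows).replace(' ',''))
if __name__=='__main__':
    a=[float(v) for v in sys.argv[1:]]; plan(*a[:4],int(a[4]),a[5])
E
python3 plan.py 444.2 -44.7 300 -16.25 14 -1
```

```text
t 1.2 pos [ 138.6 -532.2  404.7] phi-yaw -75.4 err world [ 305.6  487.5 -104.7] rotvec [ -0.     0.   -59.15] w 85.5 F [ 0.8  1.1 -0.2]
[[[29.9,-28.2,7.5],[-0.0,0.0,-4.22],-1.0],[[31.9,-25.9,7.5],[-0.0,0.0,-4.22],-1.0],[[33.7,-23.5,7.5],[-0.0,0.0,-4.22],-1.0],[[35.4,-20.9,7.5],[-0.0,0.0,-4.22],-1.0],[[36.8,-18.3,7.5],[-0.0,0.0,-4.22],-1.0],[[38.1,-15.5,7.5],[-0.0,0.0,-4.22],-1.0],[[39.1,-12.7,7.5],[-0.0,0.0,-4.22],-1.0],[[39.9,-9.8,7.5],[-0.0,0.0,-4.22],-1.0],[[40.5,-6.8,7.5],[-0.0,0.0,-4.22],-1.0],[[40.9,-3.8,7.5],[-0.0,0.0,-4.22],-1.0],[[41.1,-0.8,7.5],[-0.0,0.0,-4.22],-1.0],[[41.0,2.3,7.5],[-0.0,0.0,-4.22],-1.0],[[40.8,5.3,7.5],[-0.0,0.0,-4.22],-1.0],[[40.3,8.3,7.5],[-0.0,0.0,-4.22],-1.0]]
```

Request:
play_rows([
  [[30,-28,7],[0,0,-4.2],-1],
  [[32,-26,7],[0,0,-4.2],-1],
  [[34,-23,7],[0,0,-4.2],-1],
  [[35,-21,7],[0,0,-4.2],-1],
  [[37,-18,7],[0,0,-4.2],-1],
  [[38,-15,7],[0,0,-4.2],-1],
  [[39,-13,7],[0,0,-4.2],-1],
  [[40,-10,7],[0,0,-4.2],-1],
  [[40,-7,7],[0,0,-4.2],-1],
  [[41,-4,7],[0,0,-4.2],-1],
  [[41,-1,7],[0,0,-4.2],-1],
  [[41,2,7],[0,0,-4.2],-1],
  [[41,5,7],[0,0,-4.2],-1],
  [[40,8,7],[0,0,-4.2],-1],
], newtons=30)

```text
time_s: 2.6
position: [0.4441, -0.0246, 0.3044]
ee_rot: [0.004, 0.792, 0.611, 0.001]
contact_force: [0.9, -0.4, 1.2]
gripper_width: 0.0855
```

```bash
python3 plan.py 444.2 -44.7 220 -16.25 6 -1
```

```text
t 2.6 pos [444.1 -24.6 304.4] phi-yaw -14.69 err world [  0.1 -20.1 -84.4] rotvec [0.44 0.2  1.56] w 85.5 F [ 0.9 -0.4  1.2]
[[[-3.2,0.8,14.1],[0.07,0.03,0.26],-1.0],[[-3.2,0.8,14.1],[0.07,0.03,0.26],-1.0],[[-3.2,0.8,14.1],[0.07,0.03,0.26],-1.0],[[-3.2,0.9,14.1],[0.07,0.03,0.26],-1.0],[[-3.2,0.9,14.1],[0.07,0.03,0.26],-1.0],[[-3.2,0.9,14.1],[0.07,0.03,0.26],-1.0]]
```

Request:
play_rows([
  [[-3,1,14],[0,0,0.3],-1],
  [[-3,1,14],[0,0,0.3],-1],
  [[-3,1,14],[0,0,0.3],-1],
  [[-3,1,14],[0,0,0.3],-1],
  [[-3,1,14],[0,0,0.3],-1],
  [[0,0,0],[0,0,0],-1],
  [[0,0,0],[0,0,0],-1],
])

```text
time_s: 3.3
position: [0.4479, -0.0358, 0.2321]
ee_rot: [0.004, 0.796, 0.605, 0.002]
contact_force: [0.0, 0.7, -0.2]
gripper_width: 0.0858
```

```bash
python3 plan.py 444.2 -44.7 220 -16.25 2 -1
```

```text
t 3.3 pos [447.9 -35.8 232.1] phi-yaw -15.57 err world [ -3.7  -8.9 -12.1] rotvec [0.51 0.16 0.68] w 85.8 F [ 0.   0.7 -0.2]
[[[-4.8,-0.6,6.0],[0.25,0.08,0.34],-1.0],[[-4.8,-0.6,6.0],[0.25,0.08,0.34],-1.0]]
```

Request:
play_rows([
  [[-4.8,-0.6,6],[0.25,0.1,0.35],-1],
  [[-4.8,-0.6,6],[0.25,0.1,0.35],-1],
  [[0,0,0],[0,0,0],-1],
])

```text
time_s: 3.6
position: [0.4441, -0.0453, 0.2207]
ee_rot: [0.0, 0.8, 0.6, 0.001]
contact_force: [-0.3, -0.2, 0.3]
gripper_width: 0.0853
```

```bash
python3 plan.py 444.2 -44.7 175.5 -16.25 4 -1
```

```text
t 3.6 pos [444.1 -45.3 220.7] phi-yaw -16.29 err world [  0.1   0.6 -45.2] rotvec [ 0.1  -0.08 -0.04] w 85.3 F [-0.3 -0.2  0.3]
[[[0.1,-0.0,11.3],[0.02,-0.02,-0.01],-1.0],[[0.1,-0.0,11.3],[0.02,-0.02,-0.01],-1.0],[[0.1,-0.0,11.3],[0.02,-0.02,-0.01],-1.0],[[0.1,-0.0,11.3],[0.02,-0.02,-0.01],-1.0]]
```

Request:
play_rows([
  [[0.1,0,11],[0,0,0],-1],
  [[0.1,0,11],[0,0,0],-1],
  [[0.1,0,11],[0,0,0],-1],
  [[0.1,0,11],[0,0,0],-1],
  [[0,0,0],[0,0,0],-1],
])

```text
time_s: 4.1
position: [0.4442, -0.0448, 0.1726]
ee_rot: [0.0, 0.8, 0.6, 0.001]
contact_force: [0.1, 0.2, 0.8]
gripper_width: 0.0855
```

```bash
python3 plan.py 444.2 -44.7 175.5 -16.25 1 -1; python3 -c "
from h import *
c=manip.capture('side');save('s1',cv2.resize(c['color'][150:330,230:430],(800,600*180//150))[:600])"
```

```text
t 4.1 pos [444.2 -44.8 172.6] phi-yaw -16.3 err world [0.  0.1 2.9] rotvec [ 0.09 -0.08 -0.05] w 85.5 F [0.1 0.2 0.8]
[[[0.1,-0.0,-2.9],[0.09,-0.08,-0.05],-1.0]]
```

View pics/s1.png

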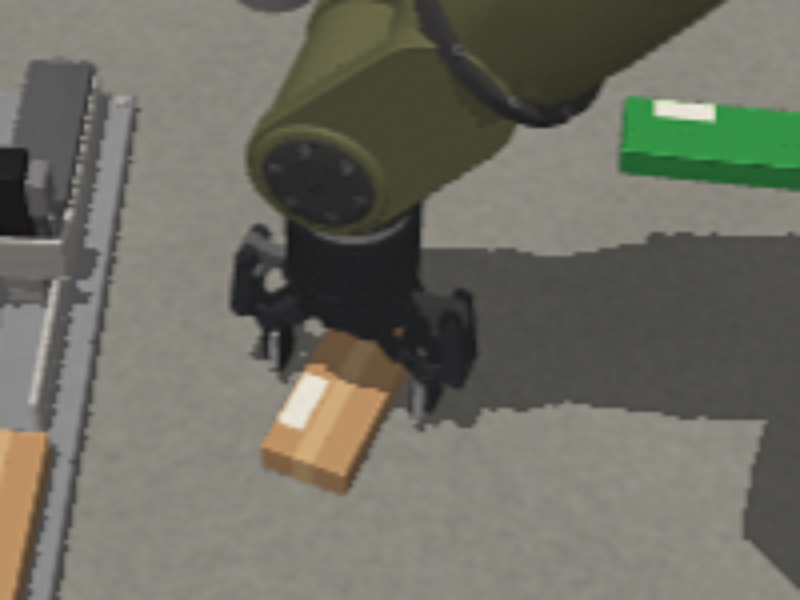

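The fingers straddle box A, with the pads about midway along it. I'll rise 3 mm, then close.

Request:
play_rows([
  [[0,0,-3],[0,0,0],-1],
  [[0,0,0],[0,0,0],1],
  [[0,0,0],[0,0,0],1],
  [[0,0,0],[0,0,0],1],
  [[0,0,0],[0,0,0],1],
  [[0,0,0],[0,0,0],1],
  [[0,0,0],[0,0,0],1],
])

```text
time_s: 4.85
position: [0.4448, -0.0449, 0.1779]
ee_rot: [0.001, 0.8, 0.6, 0.002]
contact_force: [0.3, 0.2, -0.1]
gripper_width: 0.0531
```

```bash
python3 plan.py 444.2 -44.7 255 -16.25 3 1
```

```text
t 4.85 pos [444.8 -44.9 177.9] phi-yaw -16.29 err world [-0.6  0.2 77.1] rotvec [ 0.27 -0.1  -0.04] w 53.1 F [ 0.3  0.2 -0.1]
[[[0.0,-0.1,-25.7],[0.09,-0.03,-0.01],1.0],[[0.0,-0.1,-25.7],[0.09,-0.03,-0.01],1.0],[[0.0,-0.2,-25.7],[0.09,-0.03,-0.01],1.0]]
```

Request:
play_rows([
  [[0,0,-30],[0.1,0,0],1],
  [[0,0,-30],[0.1,0,0],1],
  [[0,0,-20],[0,0,0],1],
  [[0,0,0],[0,0,0],1],
])

```text
time_s: 5.25
position: [0.4443, -0.0449, 0.2598]
ee_rot: [-0.001, 0.8, 0.6, 0.0]
contact_force: [0.5, -0.5, -0.2]
gripper_width: 0.0532
```

```bash
python3 plan.py 633.9 101.3 270 3.5 9 1
```

```text
t 5.25 pos [444.3 -44.9 259.8] phi-yaw -16.3 err world [189.6 146.2  10.2] rotvec [ -0.07  -0.1  -19.8 ] w 53.2 F [ 0.5 -0.5 -0.2]
[[[21.5,15.7,-1.1],[-0.01,-0.01,-2.2],1.0],[[20.9,16.5,-1.1],[-0.01,-0.01,-2.2],1.0],[[20.2,17.3,-1.1],[-0.01,-0.01,-2.2],1.0],[[19.6,18.0,-1.1],[-0.01,-0.01,-2.2],1.0],[[18.9,18.8,-1.1],[-0.01,-0.01,-2.2],1.0],[[18.1,19.5,-1.1],[-0.01,-0.01,-2.2],1.0],[[17.4,20.2,-1.1],[-0.01,-0.01,-2.2],1.0],[[16.6,20.8,-1.1],[-0.01,-0.01,-2.2],1.0],[[15.8,21.4,-1.1],[-0.01,-0.01,-2.2],1.0]]
```

Request:
play_rows([
  [[21,16,-1],[0,0,-2.2],1],
  [[21,16,-1],[0,0,-2.2],1],
  [[20,17,-1],[0,0,-2.2],1],
  [[20,18,-1],[0,0,-2.2],1],
  [[19,19,-1],[0,0,-2.2],1],
  [[18,19,-1],[0,0,-2.2],1],
  [[17,20,-1],[0,0,-2.2],1],
  [[16,20,-1],[0,0,-2.2],1],
  [[10,15,0],[0,0,-1.5],1],
  [[0,0,0],[0,0,0],1],
  [[0,0,0],[0,0,0],1],
])

```text
time_s: 6.35
position: [0.6301, 0.101, 0.2535]
ee_rot: [-0.005, 0.685, 0.728, -0.004]
contact_force: [-0.2, -0.7, -1.1]
gripper_width: 0.0533
```

```bash
python3 plan.py 633.9 101.3 250 3.5 2 1
```

```text
t 6.35 pos [630.1 101.  253.5] phi-yaw 3.5 err world [ 3.8  0.3 -3.5] rotvec [-0.79 -0.1   0.  ] w 53.3 F [-0.2 -0.7 -1.1]
[[[0.0,1.9,1.7],[-0.4,-0.05,0.0],1.0],[[0.0,1.9,1.7],[-0.4,-0.05,0.0],1.0]]
```

Request:
play_rows([
  [[0,1.9,1.7],[-0.4,0,0],1],
  [[0,1.9,1.7],[-0.4,0,0],1],
  [[0,0,0],[0,0,0],1],
])

```text
time_s: 6.65
position: [0.6331, 0.1, 0.2484]
ee_rot: [-0.001, 0.686, 0.728, 0.0]
contact_force: [-0.2, -0.2, -0.6]
gripper_width: 0.0535
```

```bash
python3 plan.py 633.9 101.3 220 3.5 3 1
python3 - <<'E'
from fit import *
np.set_printoptions(precision=2,suppress=True)
s=manip.read_state(); z=s['position'][2]
c=manip.capture('side'); pickle.dump(c,open('side2.pkl','wb'));save('s2',c['color'])
ct=manip.capture('top'); save('t2',ct['color'])
boxes(c); 
print(edgefit(c,.634,.101,np.radians(3.5),z-.1559+.0,show='f2'))
E
```

```text
t 6.65 pos [633.1 100.  248.4] phi-yaw 3.39 err world [  0.8   1.3 -28.4] rotvec [-0.05 -0.09 -0.11] w 53.5 F [-0.2 -0.2 -0.6]
[[[0.4,0.3,9.5],[-0.02,-0.03,-0.04],1.0],[[0.4,0.3,9.5],[-0.02,-0.03,-0.04],1.0],[[0.4,0.3,9.5],[-0.02,-0.03,-0.04],1.0]]
[396.  23.] 577 z 0.1448 rect [  269.4 -1000. ] [17.3 75.4] 84.4 std 0.0038
[221. 284.] 1468 z 0.0931 rect [624.3 120.3] [ 65.7 100.8] 3.1 std 0.0018
[304. 335.] 1613 z 0.0224 rect [443.3 192. ] [141.9  53.3] 86.5 std 0.0017
[183. 392.] 2210 z 0.0221 rect [657.  335.9] [ 56.2 141.1] 3.8 std 0.0017
[271. 467.] 476 z 0.0763 rect [462.8 449.8] [23.1 23.4] 7.6 std 0.0025
(array([633.59,  98.85]), np.float64(6.399871419641284), {'x+': (np.float64(-1.43), np.float64(1.24), 26), 'x-': (np.float64(-1.95), np.float64(1.76), 25), 'y+': (np.float64(2.12), np.float64(-4.38), 36), 'y-': (np.float64(0.51), np.float64(-17.11), 32)})
```

View pics/s2.png

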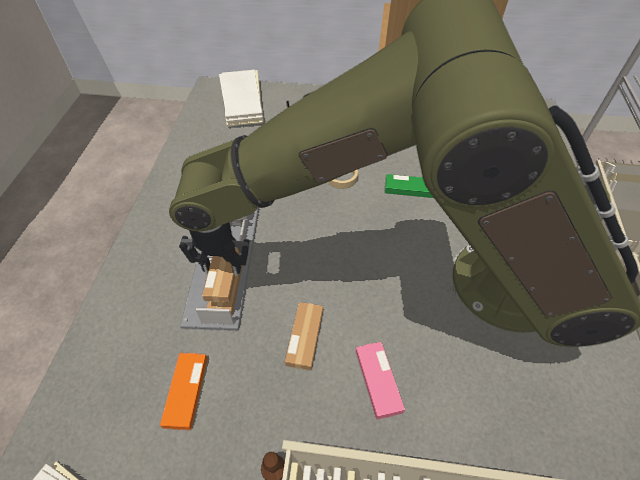

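View pics/f2.png

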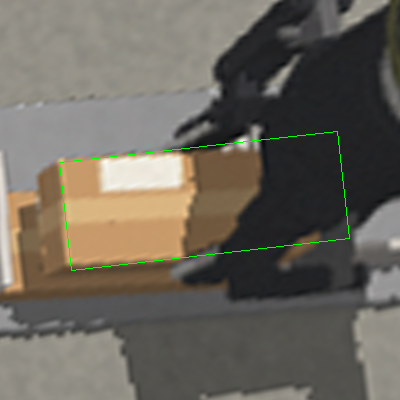

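Run:
```python
from fit import *
c=pickle.load(open('side2.pkl','rb'))
for z in (.0925,.0935):
    im=rectify(c,.634,.14,z,half=.05,res=.000125); im=im.copy()
    ps=np.radians(3.4); ex=np.array([np.cos(ps),np.sin(ps)]); ey=np.array([-np.sin(ps),np.cos(ps)]); o=np.array([.6331,.1])
    cor=[o+a*ex*.027+b*ey*.07 for a,b in ((1,1),(1,-1),(-1,-1),(-1,1))]
    pp=np.array([[(.14+.05-p[1])/.000125,(.634+.05-p[0])/.000125] for p in cor]).astype(np.int32)
    cv2.polylines(im,[pp],True,(0,255,0),1); save(f'g2_{int(z*1e4)}',im[50:650])
```

```text
(no output)
```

View pics/g2_925.png

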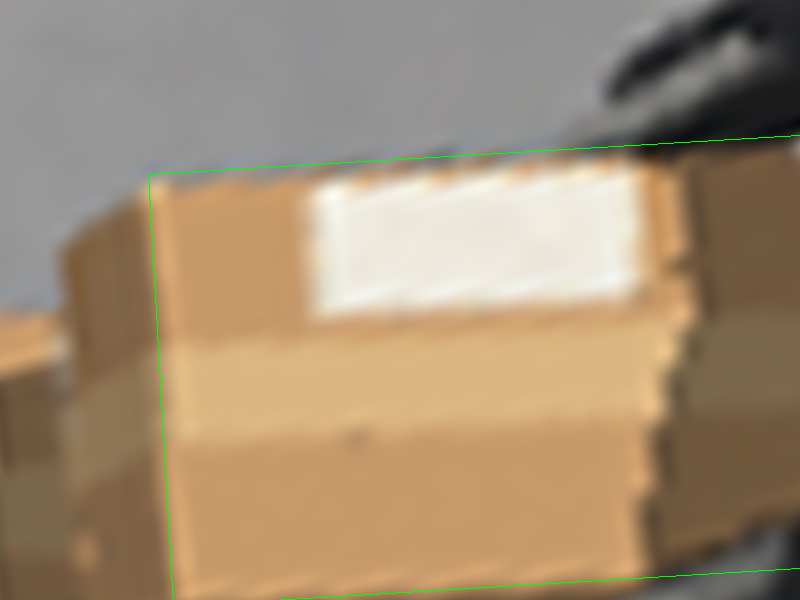

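Request:
play_rows([
  [[0.5,0.4,9],[0,0,0],1],
  [[0.5,0.4,9],[0,0,0],1],
  [[0.5,0.4,5],[0,0,0],1],
  [[0,0,0],[0,0,0],1],
])

```text
time_s: 7.15
position: [0.634, 0.1016, 0.2237]
ee_rot: [-0.001, 0.686, 0.728, 0.0]
contact_force: [-0.3, -0.1, -1.0]
gripper_width: 0.053
```

```bash
python3 plan.py 634.3 101.5 218 3.5 2 1
```

```text
t 7.15 pos [634.  101.6 223.7] phi-yaw 3.37 err world [ 0.3 -0.1 -5.7] rotvec [-0.05 -0.1  -0.13] w 53.0 F [-0.3 -0.1 -1. ]
[[[-0.1,0.2,2.9],[-0.03,-0.05,-0.07],1.0],[[-0.1,0.1,2.9],[-0.03,-0.05,-0.07],1.0]]
```

Request:
play_rows([
  [[0,0.2,3],[0,0,-0.1],1],
  [[0,0.1,2],[0,0,-0.1],1],
  [[0,0,1],[0,0,0],1],
  [[0,0,0],[0,0,0],1],
])

```text
time_s: 7.55
position: [0.6344, 0.1017, 0.2172]
ee_rot: [-0.001, 0.685, 0.729, 0.0]
contact_force: [0.1, -0.4, -0.2]
gripper_width: 0.0532
```

```bash
python3 plan.py 634.3 101.5 214.5 3.5 2 1
```

```text
t 7.55 pos [634.4 101.7 217.2] phi-yaw 3.59 err world [-0.1 -0.2 -2.7] rotvec [-0.05 -0.1   0.09] w 53.2 F [ 0.1 -0.4 -0.2]
[[[-0.1,-0.0,1.4],[-0.03,-0.05,0.05],1.0],[[-0.1,-0.0,1.4],[-0.03,-0.05,0.05],1.0]]
```

Request:
play_rows([
  [[0,0,1],[0,0,0],1],
  [[0,0,1],[0,0,0],1],
  [[0,0,0.5],[0,0,0],1],
  [[0,0,0],[0,0,0],1],
])

```text
time_s: 7.95
position: [0.6345, 0.1017, 0.215]
ee_rot: [-0.001, 0.685, 0.729, 0.001]
contact_force: [0.3, 0.1, -2.2]
gripper_width: 0.0534
```

```bash
python3 plan.py 634.3 101.5 214 3.5 2 1
```

```text
t 7.95 pos [634.5 101.7 215. ] phi-yaw 3.59 err world [-0.2 -0.2 -1. ] rotvec [-0.01 -0.1   0.09] w 53.4 F [ 0.3  0.1 -2.2]
[[[-0.1,-0.1,0.5],[-0.0,-0.05,0.05],1.0],[[-0.1,-0.1,0.5],[-0.0,-0.05,0.05],1.0]]
```

Request:
play_rows([
  [[0,0,0.8],[0,0,0],1],
  [[0,0,0.8],[0,0,0],1],
  [[0,0,0],[0,0,0],1],
])

```text
time_s: 8.25
position: [0.6345, 0.1017, 0.2136]
ee_rot: [-0.0, 0.685, 0.729, 0.001]
contact_force: [-0.2, 0.4, 0.1]
gripper_width: 0.0533
```

```bash
python3 plan.py 634.3 101.5 214 3.5 2 1
```

```text
t 8.25 pos [634.5 101.7 213.6] phi-yaw 3.59 err world [-0.2 -0.2  0.4] rotvec [ 0.03 -0.1   0.09] w 53.3 F [-0.2  0.4  0.1]
[[[-0.1,-0.1,-0.2],[0.01,-0.05,0.04],1.0],[[-0.1,-0.1,-0.2],[0.01,-0.05,0.04],1.0]]
```

Request:
play_rows([
  [[0,0,0.8],[0,0,0],1],
  [[0,0,0],[0,0,0],1],
])

```text
time_s: 8.45
position: [0.6346, 0.1017, 0.2137]
ee_rot: [-0.0, 0.685, 0.729, 0.001]
contact_force: [0.5, 0.2, -0.8]
gripper_width: 0.0532
```

```bash
python3 plan.py 634.3 101.5 214 3.5 2 1; python3 -c "
from h import *
c=manip.capture('side');save('s3',cv2.resize(c['color'][220:330,170:290],(800,733),interpolation=cv2.INTER_CUBIC)[:600])"
```

```text
t 8.45 pos [634.6 101.7 213.7] phi-yaw 3.59 err world [-0.3 -0.2  0.3] rotvec [ 0.05 -0.1   0.09] w 53.2 F [ 0.5  0.2 -0.8]
[[[-0.1,-0.2,-0.1],[0.03,-0.05,0.05],1.0],[[-0.1,-0.2,-0.1],[0.03,-0.05,0.05],1.0]]
```

View pics/s3.png

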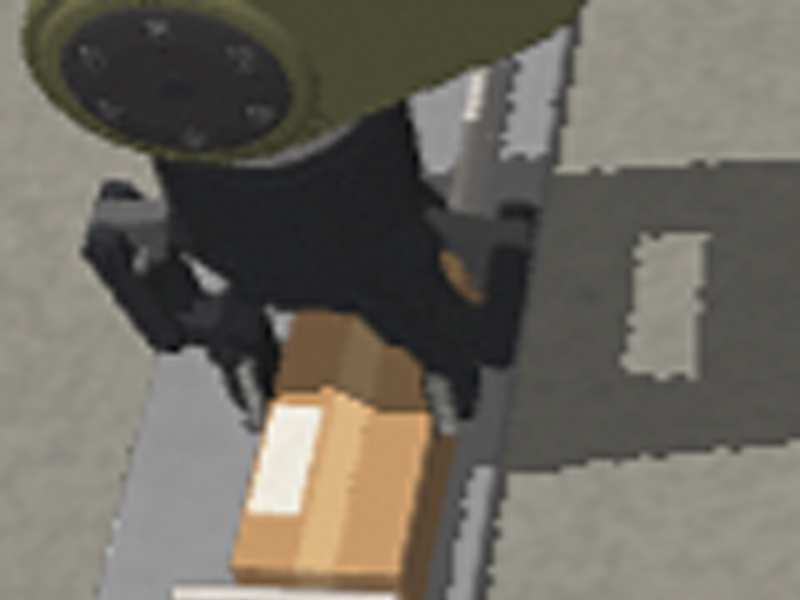

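Request:
play_rows([
  [[0,0,0],[0,0,0],-1],
  [[0,0,0],[0,0,0],-1],
  [[0,0,0],[0,0,0],-1],
  [[0,0,0],[0,0,0],-1],
  [[0,0,-15],[0,0,0],-1],
  [[0,0,-30],[0,0,0],-1],
  [[0,0,-40],[0,0,0],-1],
  [[-20,-40,-5],[0,0,0],-1],
  [[-20,-40,0],[0,0,0],-1],
  [[0,-40,0],[0,0,0],-1],
  [[30,-35,0],[0,0,0],-1],
  [[35,-30,0],[0,0,0],-1],
  [[35,-10,0],[0,0,0],-1],
  [[10,0,0],[0,0,0],-1],
  [[0,0,0],[0,0,0],-1],
])

```text
time_s: 10.0
position: [0.428, 0.1595, 0.3178]
ee_rot: [0.005, 0.685, 0.728, 0.007]
contact_force: [0.4, -0.5, 0.2]
gripper_width: 0.0856
```

```bash
python3 plan.py 442.4 192 270 -3.05 3 -1
python3 - <<'E'
from fit import *
np.set_printoptions(precision=2,suppress=True)
for n,dz in (('top',-.0014),('side',0.)):
    c=manip.capture(n); save(n+'4',c['color']); pickle.dump(c,open(n+'4.pkl','wb')); boxes(c)
    print(n,edgefit(c,.634,.1015,np.radians(3.5),.058+dz,show='f4_'+n))
a=np.hstack([cv2.imread(f'pics/f4_{n}.png') for n in ('top','side')]);cv2.imwrite('pics/f4.png',a)
E
```

```text
t 10.0 pos [428.  159.5 317.8] phi-yaw 3.47 err world [ 14.4  32.5 -47.8] rotvec [ 0.9  -0.19  6.52] w 85.6 F [ 0.4 -0.5  0.2]
[[[10.5,5.2,16.0],[0.3,-0.06,2.17],-1.0],[[10.7,4.9,16.0],[0.3,-0.06,2.17],-1.0],[[10.9,4.5,16.0],[0.3,-0.06,2.17],-1.0]]
[189. 169.] 1122 z 0.0205 rect [656.2 334.3] [ 57.  139.5] 4.3 std 0.0029
[279. 174.] 1055 z 0.0563 rect [631.3 101.9] [ 54.8 138.3] 3.9 std 0.0028
top (array([632.01, 101.94]), np.float64(3.933159277074138), {'x+': (np.float64(-0.78), np.float64(-0.34), 34), 'x-': (np.float64(-0.69), np.float64(-0.3), 36), 'y+': (np.float64(0.13), np.float64(-1.99), 41), 'y-': (np.float64(0.04), np.float64(0.3), 33)})
[439.  30.] 4143 z 0.142 rect [ 121.4 -988.9] [ 20.1 372.5] 85.8 std 0.0041
[224. 281.] 1575 z 0.0582 rect [633.5 102.2] [ 54.  141.2] 3.9 std 0.0018
[304. 335.] 1615 z 0.0223 rect [443.4 192.4] [140.7  53.3] 86.8 std 0.0017
[183. 392.] 2199 z 0.022 rect [657.1 336. ] [ 56.7 140.4] 3.6 std 0.0017
[271. 468.] 448 z 0.0765 rect [463.4 450.6] [21.6 23.6] 10.4 std 0.0024
side (array([633.44, 105.41]), np.float64(4.421944099448795), {'x+': (np.float64(-0.34), np.float64(-0.87), 36), 'x-': (np.float64(-0.35), np.float64(-1.03), 40), 'y+': (np.float64(3.09), np.float64(-1.21), 41), 'y-': (np.float64(3.11), np.float64(2.46), 40)})
```

View pics/f4.png

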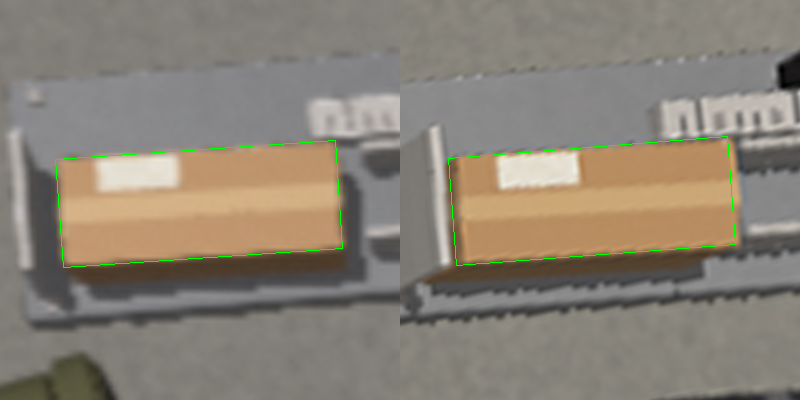

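Request:
play_rows([
  [[10,5,16],[0.3,0,2.2],-1],
  [[11,5,16],[0.3,0,2.2],-1],
  [[11,4.5,16],[0.3,0,2.2],-1],
  [[0,0,0],[0,0,0],-1],
])

```text
time_s: 10.5
position: [0.446, 0.1877, 0.269]
ee_rot: [-0.001, 0.73, 0.684, 0.001]
contact_force: [-0.0, -0.1, 0.2]
gripper_width: 0.0854
```

```bash
python3 plan.py 442.4 192 215 -3.05 4 -1
```

```text
t 10.5 pos [446.  187.7 269. ] phi-yaw -3.75 err world [ -3.6   4.3 -54. ] rotvec [ 0.03 -0.16 -0.7 ] w 85.4 F [-0.  -0.1  0.2]
[[[1.0,-1.0,13.5],[0.01,-0.04,-0.17],-1.0],[[1.0,-1.0,13.5],[0.01,-0.04,-0.17],-1.0],[[1.0,-1.0,13.5],[0.01,-0.04,-0.17],-1.0],[[1.0,-1.0,13.5],[0.01,-0.04,-0.17],-1.0]]
```

Request:
play_rows([
  [[1,-1,13],[0,0,-0.2],-1],
  [[1,-1,13],[0,0,-0.2],-1],
  [[1,-1,13],[0,0,-0.2],-1],
  [[1,-1,10],[0,0,-0.1],-1],
  [[0,0,0],[0,0,0],-1],
])

```text
time_s: 11.0
position: [0.4427, 0.1891, 0.2173]
ee_rot: [-0.0, 0.725, 0.689, 0.002]
contact_force: [-0.5, -0.4, 0.0]
gripper_width: 0.0853
```

```bash
python3 plan.py 442.4 192 178 -3.05 3 -1
```

```text
t 11.0 pos [442.7 189.1 217.3] phi-yaw -2.95 err world [ -0.3   2.9 -39.3] rotvec [ 0.09 -0.16  0.1 ] w 85.3 F [-0.5 -0.4  0. ]
[[[0.9,-0.2,13.1],[0.03,-0.05,0.03],-1.0],[[0.9,-0.2,13.1],[0.03,-0.05,0.03],-1.0],[[0.9,-0.2,13.1],[0.03,-0.05,0.03],-1.0]]
```

Request:
play_rows([
  [[1,-0.2,12],[0,-0.1,0],-1],
  [[1,-0.2,12],[0,-0.1,0],-1],
  [[1,-0.1,11],[0,0,0],-1],
  [[0,0,0],[0,0,0],-1],
])

```text
time_s: 11.4
position: [0.4425, 0.1922, 0.1798]
ee_rot: [0.001, 0.725, 0.689, 0.001]
contact_force: [-0.9, 0.6, -0.1]
gripper_width: 0.085
```

```bash
python3 plan.py 442.4 192 176 -3.05 1 -1
```

```text
t 11.4 pos [442.5 192.2 179.8] phi-yaw -2.93 err world [-0.1 -0.2 -3.8] rotvec [0.15 0.04 0.12] w 85.0 F [-0.9  0.6 -0.1]
[[[-0.2,-0.1,3.8],[0.15,0.04,0.12],-1.0]]
```

Request:
play_rows([
  [[-0.2,-0.1,3],[0.1,0,0.1],-1],
  [[0,0,0],[0,0,0],1],
  [[0,0,0],[0,0,0],1],
  [[0,0,0],[0,0,0],1],
  [[0,0,0],[0,0,0],1],
  [[0,0,0],[0,0,0],1],
  [[0,0,0],[0,0,0],1],
])

```text
time_s: 12.1
position: [0.4428, 0.1921, 0.1775]
ee_rot: [0.001, 0.726, 0.688, 0.001]
contact_force: [0.2, 0.5, -1.3]
gripper_width: 0.0533
```

```bash
python3 plan.py 442.4 192 285 -3.05 3 1
```

```text
t 12.1 pos [442.8 192.1 177.5] phi-yaw -3.03 err world [-4.000e-01 -1.000e-01  1.075e+02] rotvec [0.12 0.01 0.02] w 53.3 F [ 0.2  0.5 -1.3]
[[[-0.1,-0.1,-35.8],[0.04,0.0,0.01],1.0],[[-0.1,-0.1,-35.8],[0.04,0.0,0.01],1.0],[[-0.1,-0.1,-35.8],[0.04,0.0,0.01],1.0]]
```

Request:
play_rows([
  [[0,0,-35],[0,0,0],1],
  [[0,0,-35],[0,0,0],1],
  [[0,0,-35],[0,0,0],1],
  [[0,0,0],[0,0,0],1],
])

```text
time_s: 12.5
position: [0.4423, 0.192, 0.2852]
ee_rot: [0.0, 0.726, 0.688, -0.001]
contact_force: [-0.3, 0.8, -1.4]
gripper_width: 0.0534
```

```bash
python3 plan.py 635.2 101.5 285 3.4 8 1
```

```text
t 12.5 pos [442.3 192.  285.2] phi-yaw -3.03 err world [192.9 -90.5  -0.2] rotvec [-0.05  0.07 -6.43] w 53.4 F [-0.3  0.8 -1.4]
[[[-10.0,24.7,0.0],[-0.01,0.01,-0.8],1.0],[[-10.4,24.5,0.0],[-0.01,0.01,-0.8],1.0],[[-10.7,24.4,0.0],[-0.01,0.01,-0.8],1.0],[[-11.1,24.2,0.0],[-0.01,0.01,-0.8],1.0],[[-11.4,24.1,0.0],[-0.01,0.01,-0.8],1.0],[[-11.7,23.9,0.0],[-0.01,0.01,-0.8],1.0],[[-12.1,23.7,0.0],[-0.01,0.01,-0.8],1.0],[[-12.4,23.6,0.0],[-0.01,0.01,-0.8],1.0]]
```

Request:
play_rows([
  [[-10,24,0],[0,0,-0.8],1],
  [[-10,24,0],[0,0,-0.8],1],
  [[-11,24,0],[0,0,-0.8],1],
  [[-11,24,0],[0,0,-0.8],1],
  [[-11,24,0],[0,0,-0.8],1],
  [[-12,24,0],[0,0,-0.8],1],
  [[-12,22,0],[0,0,-0.8],1],
  [[-8,14,0],[0,0,-0.4],1],
  [[0,0,0],[0,0,0],1],
  [[0,0,0],[0,0,0],1],
])

```text
time_s: 13.5
position: [0.6271, 0.1024, 0.2765]
ee_rot: [-0.002, 0.687, 0.727, -0.004]
contact_force: [-1.2, 0.2, -0.7]
gripper_width: 0.0528
```

```bash
python3 plan.py 635.2 101.5 260 3.4 3 1
```

```text
t 13.5 pos [627.1 102.4 276.5] phi-yaw 3.27 err world [  8.1  -0.9 -16.5] rotvec [-0.5   0.08 -0.13] w 52.8 F [-1.2  0.2 -0.7]
[[[-0.4,2.7,5.5],[-0.17,0.03,-0.04],1.0],[[-0.4,2.7,5.5],[-0.17,0.03,-0.04],1.0],[[-0.4,2.7,5.5],[-0.17,0.03,-0.04],1.0]]
```

Request:
play_rows([
  [[-0.4,3,5],[-0.2,0,0],1],
  [[-0.4,3,5],[-0.2,0,0],1],
  [[-0.4,2,5],[-0.1,0,-0.1],1],
  [[0,0,0],[0,0,0],1],
])

```text
time_s: 13.9
position: [0.6341, 0.1029, 0.2592]
ee_rot: [0.0, 0.685, 0.728, -0.001]
contact_force: [0.3, 0.6, -1.3]
gripper_width: 0.0534
```

```bash
python3 plan.py 635.2 101.5 243 3.4 3 1
```

```text
t 13.9 pos [634.1 102.9 259.2] phi-yaw 3.45 err world [  1.1  -1.4 -16.2] rotvec [-0.06  0.08  0.05] w 53.4 F [ 0.3  0.6 -1.3]
[[[-0.5,0.3,5.4],[-0.02,0.03,0.02],1.0],[[-0.5,0.3,5.4],[-0.02,0.03,0.02],1.0],[[-0.5,0.3,5.4],[-0.02,0.03,0.02],1.0]]
```

Request:
play_rows([
  [[-0.5,0.4,5],[0,0,0],1],
  [[-0.5,0.4,5],[0,0,0],1],
  [[-0.4,0.3,5],[0,0,0],1],
  [[0,0,0],[0,0,0],1],
])

```text
time_s: 14.3
position: [0.6351, 0.1018, 0.2428]
ee_rot: [0.0, 0.685, 0.728, -0.001]
contact_force: [-0.7, -0.2, -0.9]
gripper_width: 0.0528
```

```bash
python3 plan.py 635.2 101.5 237.5 3.4 2 1
python3 - <<'E'
from fit import *
c=manip.capture('side'); s=manip.read_state(); p=s['position']
z=p[2]-.1555
im=rectify(c,.634,.14,z,half=.05,res=.000125).copy()
ps=np.radians(3.4); ex=np.array([np.cos(ps),np.sin(ps)]); ey=np.array([-np.sin(ps),np.cos(ps)]); o=np.array(p[:2])
cor=[o+a*ex*.027+b*ey*.07 for a,b in ((1,1),(1,-1),(-1,-1),(-1,1))]
pp=np.array([[(.14+.05-q[1])/.000125,(.634+.05-q[0])/.000125] for q in cor]).astype(np.int32)
cv2.polylines(im,[pp],True,(0,255,0),1); save('g5',im[100:700])
E
```

```text
t 14.3 pos [635.1 101.8 242.8] phi-yaw 3.47 err world [ 0.1 -0.3 -5.3] rotvec [-0.06  0.08  0.07] w 52.8 F [-0.7 -0.2 -0.9]
[[[-0.1,0.0,2.7],[-0.03,0.04,0.04],1.0],[[-0.1,0.0,2.7],[-0.03,0.04,0.04],1.0]]
```

View pics/g5.png

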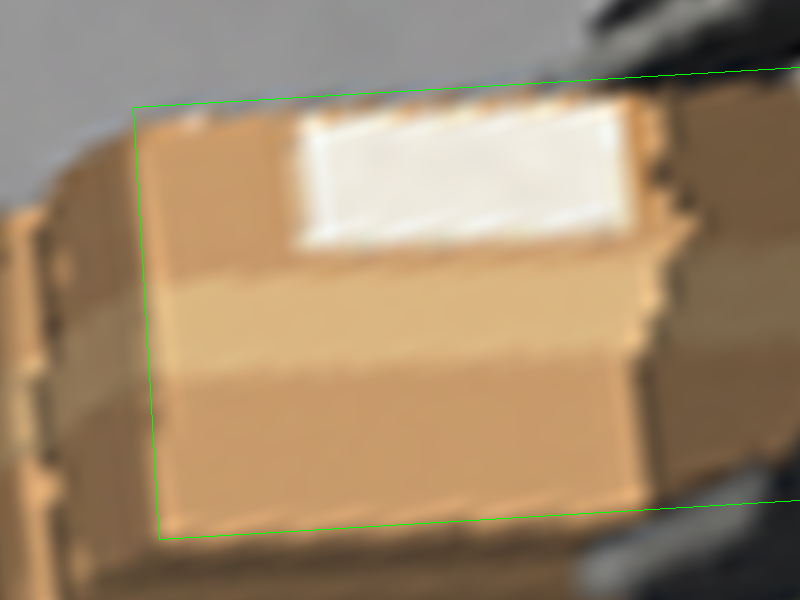

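Request:
play_rows([
  [[-0.1,0,2.5],[0,0,0],1],
  [[-0.1,0,2],[0,0,0],1],
  [[0,0,1],[0,0,0],1],
  [[0,0,0.8],[0,0,0],1],
  [[0,0,0],[0,0,0],1],
])

```text
time_s: 14.85
position: [0.6353, 0.1016, 0.237]
ee_rot: [0.001, 0.685, 0.728, -0.0]
contact_force: [-0.3, 0.4, -1.3]
gripper_width: 0.0535
```

```bash
python3 plan.py 635.2 101.5 235.5 3.4 2 1
```

```text
t 14.85 pos [635.3 101.6 237. ] phi-yaw 3.47 err world [-0.1 -0.1 -1.5] rotvec [0.02 0.08 0.07] w 53.5 F [-0.3  0.4 -1.3]
[[[-0.0,-0.1,0.8],[0.01,0.04,0.04],1.0],[[-0.0,-0.1,0.8],[0.01,0.04,0.04],1.0]]
```

Request:
play_rows([
  [[0,0,0.9],[0,0,0],1],
  [[0,0,0.8],[0,0,0],1],
  [[0,0,0.5],[0,0,0],1],
])

```text
time_s: 15.15
position: [0.6354, 0.1016, 0.2349]
ee_rot: [0.001, 0.685, 0.728, -0.0]
contact_force: [-0.6, 0.2, 6.3]
gripper_width: 0.0532
```

```bash
python3 plan.py 635.2 101.5 235.5 3.4 2 1
```

```text
t 15.15 pos [635.4 101.6 234.9] phi-yaw 3.47 err world [-0.2 -0.1  0.6] rotvec [0.04 0.07 0.07] w 53.2 F [-0.6  0.2  6.3]
[[[-0.0,-0.1,-0.3],[0.02,0.04,0.04],1.0],[[-0.0,-0.1,-0.3],[0.02,0.04,0.04],1.0]]
```

Request:
play_rows([
  [[0,0,-0.3],[0,0,0],-1],
  [[0,0,0],[0,0,0],-1],
  [[0,0,0],[0,0,0],-1],
  [[0,0,0],[0,0,0],-1],
  [[0,0,-15],[0,0,0],-1],
  [[0,0,-30],[0,0,0],-1],
  [[0,0,-40],[0,0,0],-1],
  [[0,-40,-10],[0,0,0],-1],
  [[0,-40,-5],[0,0,0],-1],
  [[0,-45,0],[0,0,0],-1],
  [[0,-35,0],[0,0,0],-1],
  [[0,-20,0],[0,0,0],-1],
  [[0,0,0],[0,0,0],-1],
])

```text
time_s: 16.45
position: [0.4486, 0.0902, 0.3481]
ee_rot: [0.004, 0.685, 0.728, 0.004]
contact_force: [0.9, -0.2, 0.6]
gripper_width: 0.0854
```

```bash
python3 plan.py 635.2 101.5 235.5 3.4 2 1
python3 - <<'E'
from fit import *
np.set_printoptions(precision=2,suppress=True)
for n,dz in (('top',-.0014),('side',0.)):
    c=manip.capture(n); save(n+'6',c['color']); pickle.dump(c,open(n+'6.pkl','wb')); boxes(c)
    print(n,edgefit(c,.634,.1015,np.radians(3.5),.080+dz,show='f6_'+n))
a=np.hstack([cv2.imread(f'pics/f6_{n}.png') for n in ('top','side')]);cv2.imwrite('pics/f6.png',a)
c=pickle.load(open('side6.pkl','rb')); save('s6c',cv2.resize(c['color'][160:335,160:290],(594,800),interpolation=cv2.INTER_CUBIC)[200:])
c=pickle.load(open('top6.pkl','rb')); save('t6c',cv2.resize(c['color'][125:205,230:440],(800,305),interpolation=cv2.INTER_CUBIC))
E
```

```text
t 16.45 pos [448.6  90.2 348.1] phi-yaw 3.46 err world [ 186.6   11.3 -112.6] rotvec [0.71 0.04 0.06] w 85.4 F [ 0.9 -0.2  0.6]
[[[0.0,92.7,57.5],[0.36,0.02,0.03],1.0],[[0.1,93.1,56.9],[0.36,0.02,0.03],1.0]]
[189. 169.] 1125 z 0.0204 rect [655.1 334.1] [ 57.1 138.7] 2.8 std 0.0028
[279. 172.] 1171 z 0.0783 rect [632.5 101.8] [ 56.2 138.8] 3.1 std 0.0027
top (array([633.02, 101.65]), np.float64(3.395157806621644), {'x+': (np.float64(-0.68), np.float64(0.06), 37), 'x-': (np.float64(-0.7), np.float64(-0.29), 35), 'y+': (np.float64(-0.14), np.float64(-0.58), 36), 'y-': (np.float64(-0.0), np.float64(0.46), 33)})
[425.  27.] 2845 z 0.1432 rect [ 143.7 -989.6] [ 18.3 328.5] 85.2 std 0.004
[223. 278.] 1908 z 0.0802 rect [634.3 101.9] [ 53.6 140.4] 3.1 std 0.0017
[183. 392.] 2208 z 0.022 rect [657.1 335.9] [ 56.2 141.7] 4.0 std 0.0017
[271. 468.] 449 z 0.0765 rect [463.4 450.1] [21.6 23. ] 10.0 std 0.0025
side (array([634.23, 101.77]), np.float64(3.6725890372951486), {'x+': (np.float64(-0.47), np.float64(-0.37), 34), 'x-': (np.float64(-0.55), np.float64(-0.43), 41), 'y+': (np.float64(-0.28), np.float64(2.54), 38), 'y-': (np.float64(-0.41), np.float64(1.66), 36)})
```

View pics/f6.png

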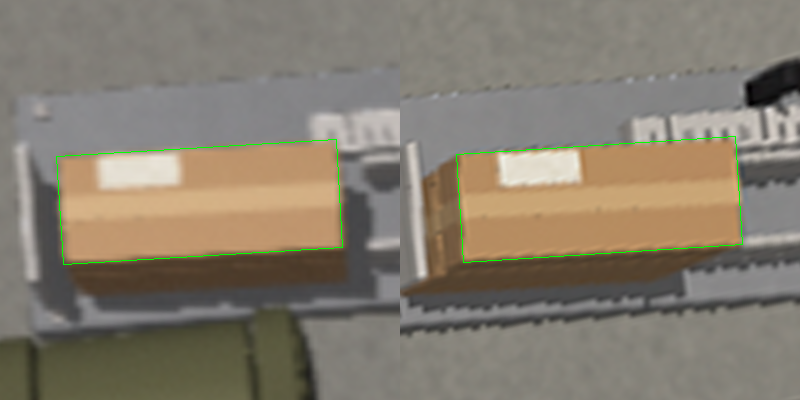

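View pics/s6c.png

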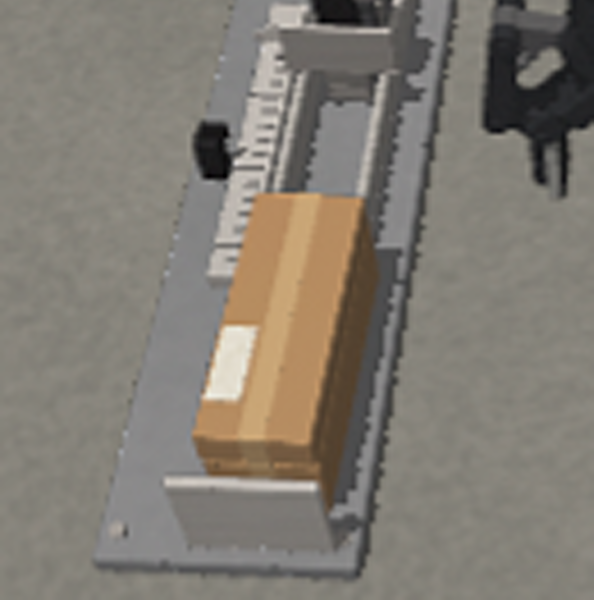

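View pics/t6c.png

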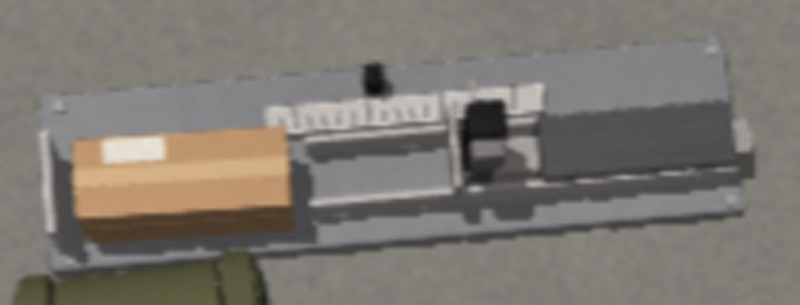

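Run:
```python
from fit import *
def grid(im,cx,cy,half,res,st=.01):
    im=im.copy()
    for k in np.arange(np.ceil((cy-half)/st)*st,cy+half,st):
        j=int((cy+half-k)/res); cv2.line(im,(j,0),(j,6 if round(k*1000)%50 else 20),(255,0,0),1)
    for k in np.arange(np.ceil((cx-half)/st)*st,cx+half,st):
        i=int((cx+half-k)/res); cv2.line(im,(0,i),(6 if round(k*1000)%50 else 20,i),(255,0,0),1)
    return im
out=[]
for n,dz in (('top',-.0014),('side',0.)):
    c=pickle.load(open(n+'6.pkl','rb'))
    out.append(grid(rectify(c,.65,-.09,.128+dz,half=.04,res=.0002),.65,-.09,.04,.0002))
save('post6',np.hstack(out)); out=[]
for n,dz in (('top',-.0014),('side',0.)):
    c=pickle.load(open(n+'6.pkl','rb'))
    a=rectify(c,.7,-.06,.052+dz,half=.06,res=.00015)
    out.append(grid(a,.7,-.06,.06,.00015)[200:500])
save('mk6',np.vstack(out))
```

```text
(no output)
```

View pics/post6.png

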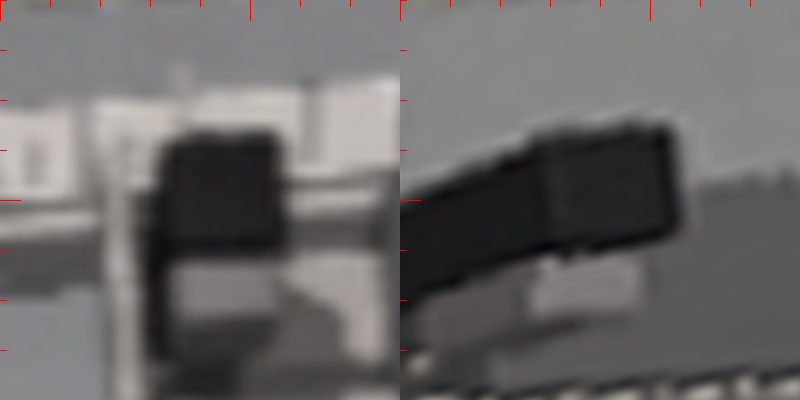

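View pics/mk6.png

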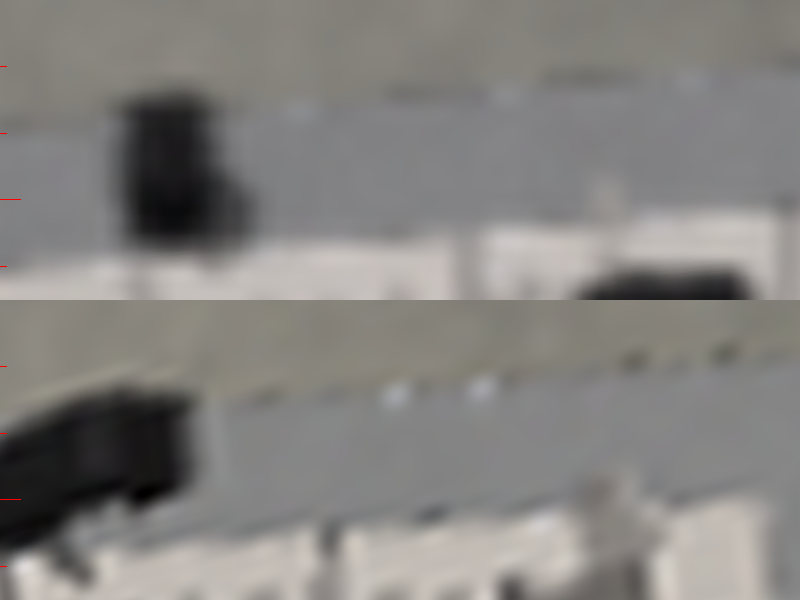

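Run:
```python
from h import *
s=pickle.load(open('side6.pkl','rb'))['color'];t=pickle.load(open('top6.pkl','rb'))['color']
save('s6m',cv2.resize(s[190:265,185:260],(600,600),interpolation=cv2.INTER_LANCZOS4))
save('t6m',cv2.resize(t[130:180,300:380],(800,500),interpolation=cv2.INTER_LANCZOS4))
np.set_printoptions(precision=4,suppress=True)
for k in range(2):
  for n in ('top','side'):
    c=manip.capture(n)
    for l in ('mark','pointer'):
        for m in manip.mark_of(c,l)[:2]: print(n,l,np.round(m['pixel'],1),round(m['p'],2),ray(c,m['pixel'],.052))
```

```text
top mark [328.2 148.4] 0.48 [ 0.696  -0.0265  0.052 ]
top pointer [349.4 147.5] 0.7 [ 0.6978 -0.0804  0.052 ]
side mark [205.5 233.1] 0.6 [ 0.7083 -0.0191  0.052 ]
side pointer [214.6 210.4] 0.69 [ 0.7058 -0.0923  0.052 ]
top mark [329.  147.7] 0.62 [ 0.6979 -0.0285  0.052 ]
top pointer [348.9 145.9] 0.89 [ 0.7021 -0.0792  0.052 ]
side mark [210.6 231.3] 0.47 [ 0.6978 -0.026   0.052 ]
side pointer [217.4 210.9] 0.76 [ 0.6985 -0.0916  0.052 ]
side pointer [227.  289.2] 0.33 [0.6196 0.1271 0.052 ]
```

View pics/s6m.png

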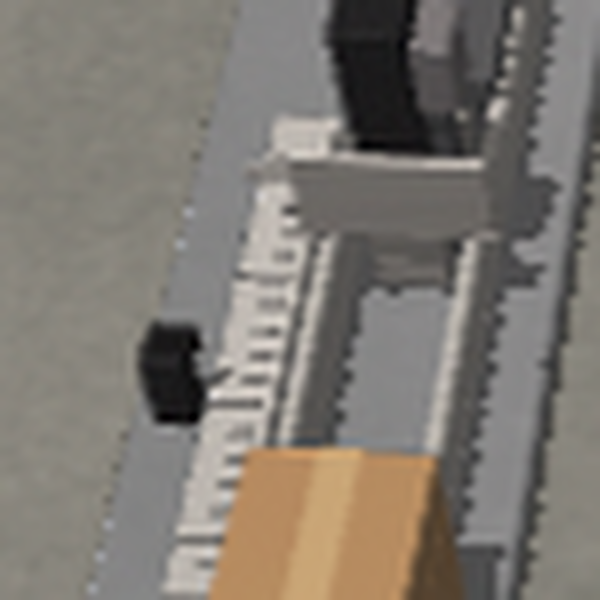

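View pics/t6m.png

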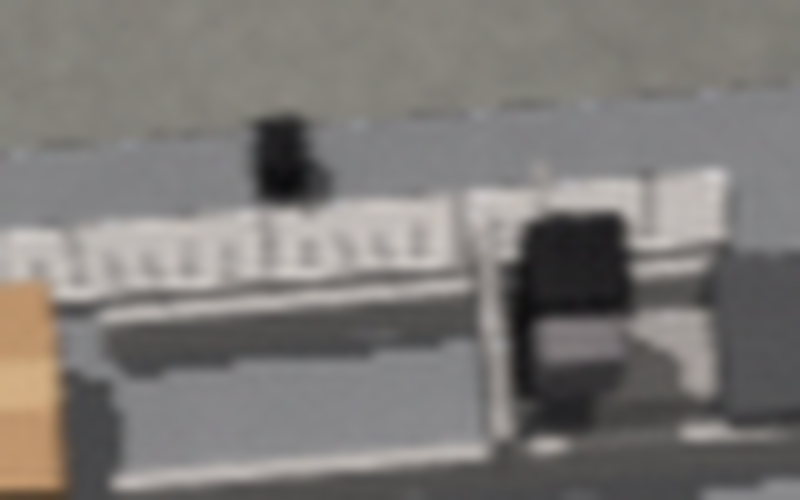

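Run:
```python
from h import *
np.set_printoptions(precision=4,suppress=True)
s=pickle.load(open('side6.pkl','rb'));t=pickle.load(open('top6.pkl','rb'))
e=np.radians(4.5); ey=np.array([-np.sin(e),np.cos(e)]);ex=np.array([np.cos(e),np.sin(e)])
def J(p): d=p[:2]-np.array([.6468,-.0147]); return np.array([d@ex,d@ey])*1000
# marker top face corners by cloud
for n,c in (('t',t),('s',s)):
    P=cloud(c); v=c['color'].max(2)
    m=(v<70)&(P[...,0]>.68)&(P[...,0]<.74)&(P[...,1]>-.05)&(P[...,1]<.0)
    q=P[m]; zt=q[:,2].max(); q2=q[q[:,2]>.044]; print(n,m.sum(),len(q2),zt,'mk',J(q2.mean(0)),J(q2.min(0)),J(q2.max(0)))
    m=(v<70)&(P[...,0]>.62)&(P[...,0]<.68)&(P[...,1]>-.13)&(P[...,1]<-.06)&(P[...,2]>.117)
    q=P[m]; print(' post',len(q),J(q.mean(0)),J(q.min(0)),J(q.max(0)))
print('top ptr',J(ray(t,(354.2,146.3),.0506)),'mk',J(ray(t,(328.2,145),.0526)))
print('side ptr',J(ray(s,(216.9,211),.052)),'mk top',J(ray(s,(207.2,231.9),.054)), 'fin',J(ray(s,(211.2,235.5),.052)),J(ray(s,(210.6,234),.052)))
```

```text
t 41 14 0.05544901606998174 mk [ 58.3435 -14.9595] [ 51.2592 -18.2057] [ 68.0337 -11.6544]
 post 104 [ -3.4857 -79.2099] [-25.1803 -89.9855] [ 10.2789 -68.2649]
s 82 24 0.0545706417098698 mk [ 61.8902 -13.5081] [ 53.4182 -16.8959] [70.2265 -7.4787]
 post 105 [ -0.7959 -75.8167] [-13.217  -91.2836] [ 11.7961 -66.0715]
top ptr [ 48.2878 -82.1348] mk [ 56.9617 -16.4071]
side ptr [ 46.7269 -80.3067] mk top [ 56.9862 -11.4237] fin [46.1308 -2.537 ] [48.409  -7.0042]
```

```bash
python3 plan.py 650 -93.5 345 4.5 9 -1
```

```text
t 17.15 pos [450.5  90.3 346.6] phi-yaw 3.44 err world [ 199.5 -183.8   -1.6] rotvec [ 0.61  0.05 -1.06] w 85.8 F [ 0.5  0.6 -0.2]
[[[-21.7,20.9,0.4],[0.07,0.01,-0.12],-1.0],[[-21.8,20.9,0.4],[0.07,0.01,-0.12],-1.0],[[-21.8,20.8,0.4],[0.07,0.01,-0.12],-1.0],[[-21.8,20.8,0.3],[0.07,0.01,-0.12],-1.0],[[-21.9,20.7,0.3],[0.07,0.01,-0.12],-1.0],[[-21.9,20.7,0.3],[0.07,0.01,-0.12],-1.0],[[-22.0,20.6,0.3],[0.07,0.01,-0.12],-1.0],[[-22.0,20.6,0.2],[0.07,0.01,-0.12],-1.0],[[-22.1,20.5,0.2],[0.07,0.01,-0.12],-1.0]]
```

Request:
play_rows([
  [[-22,21,-1],[0.1,0,-0.1],-1],
  [[-22,21,-1],[0.1,0,-0.1],-1],
  [[-22,21,-1],[0.1,0,-0.1],-1],
  [[-22,21,-1],[0.1,0,-0.1],-1],
  [[-22,21,-1],[0.1,0,-0.1],-1],
  [[-22,21,-1],[0.1,0,-0.1],-1],
  [[-22,20,-1],[0,0,-0.1],-1],
  [[-15,18,-1],[0,0,-0.1],-1],
  [[-8,10,0],[0,0,-0.1],-1],
  [[0,0,0],[0,0,0],-1],
  [[0,0,0],[0,0,0],-1],
])

```text
time_s: 18.25
position: [0.6427, -0.0815, 0.354]
ee_rot: [-0.001, 0.679, 0.734, -0.001]
contact_force: [0.6, -0.0, -0.8]
gripper_width: 0.0853
```

```bash
python3 plan.py 650 -93.5 320 4.5 3 -1
```

```text
t 18.25 pos [642.7 -81.5 354. ] phi-yaw 4.44 err world [  7.3 -12.  -34. ] rotvec [-0.11  0.01 -0.06] w 85.3 F [ 0.6 -0.  -0.8]
[[[-4.2,2.1,11.3],[-0.04,0.0,-0.02],-1.0],[[-4.2,2.1,11.3],[-0.04,0.0,-0.02],-1.0],[[-4.2,2.1,11.3],[-0.04,0.0,-0.02],-1.0]]
```

Request:
play_rows([
  [[-4.2,2.1,11],[0,0,0],-1],
  [[-4.2,2.1,11],[0,0,0],-1],
  [[-4.2,2.1,11],[0,0,0],-1],
  [[0,0,0],[0,0,0],-1],
])

```text
time_s: 18.65
position: [0.6492, -0.0931, 0.3178]
ee_rot: [-0.001, 0.679, 0.734, -0.001]
contact_force: [-0.2, -0.4, 0.1]
gripper_width: 0.0855
```

```bash
python3 plan.py 650 -93.5 261 4.5 6 -1;python3 -c "
from h import *
c=manip.capture('side');save('s7',cv2.resize(c['color'][120:270,150:350],(800,600),interpolation=cv2.INTER_CUBIC))"
```

```text
t 18.65 pos [649.2 -93.1 317.8] phi-yaw 4.53 err world [  0.8  -0.4 -56.8] rotvec [-0.18 -0.02  0.03] w 85.5 F [-0.2 -0.4  0.1]
[[[-0.1,0.2,9.5],[-0.03,-0.0,0.0],-1.0],[[-0.1,0.1,9.5],[-0.03,-0.0,0.0],-1.0],[[-0.1,0.1,9.5],[-0.03,-0.0,0.0],-1.0],[[-0.1,0.1,9.5],[-0.03,-0.0,0.0],-1.0],[[-0.1,0.1,9.5],[-0.03,-0.0,0.0],-1.0],[[-0.1,0.1,9.5],[-0.03,-0.0,0.0],-1.0]]
```

View pics/s7.png

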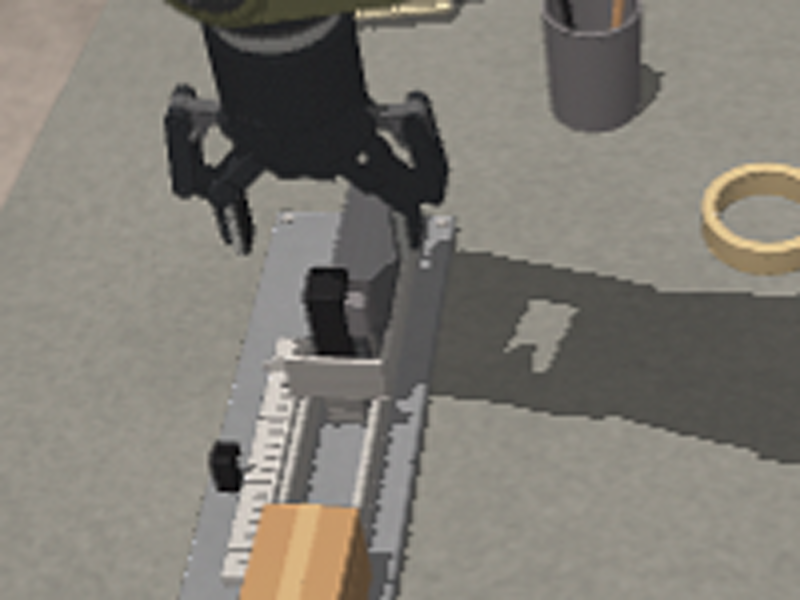

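Request:
play_rows([
  [[0,0.2,9],[0,0,0],-1],
  [[0,0.2,9],[-0.1,0,0],-1],
  [[0,0.2,9],[-0.1,0,0],-1],
  [[0,0.2,9],[0,0,0],-1],
  [[0,0.1,9],[0,0,0],-1],
  [[0,0,7],[0,0,0],-1],
  [[0,0,0],[0,0,0],-1],
])

```text
time_s: 19.4
position: [0.6501, -0.0923, 0.2621]
ee_rot: [0.001, 0.678, 0.735, 0.001]
contact_force: [0.4, 0.7, 0.2]
gripper_width: 0.0851
```

```bash
python3 plan.py 650 -93.5 261 4.5 1 -1;python3 -c "
from h import *
c=manip.capture('side');save('s8',cv2.resize(c['color'][120:270,150:350],(800,600),interpolation=cv2.INTER_CUBIC))"
```

```text
t 19.4 pos [650.1 -92.3 262.1] phi-yaw 4.56 err world [-0.1 -1.2 -1.1] rotvec [ 0.1  -0.01  0.06] w 85.1 F [0.4 0.7 0.2]
[[[-1.2,-0.2,1.1],[0.1,-0.01,0.06],-1.0]]
```

View pics/s8.png

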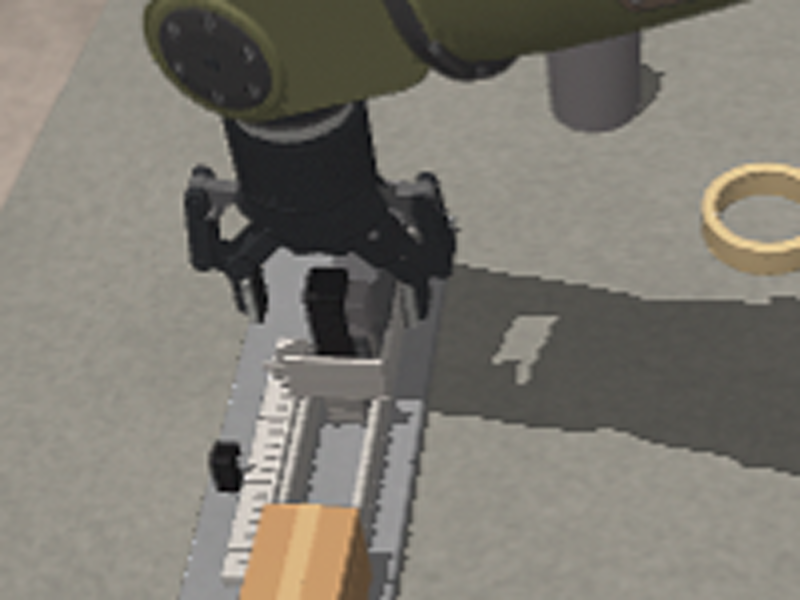

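Request:
play_rows([
  [[-1,0,1],[0,0,0],-0.5],
  [[0,0,0],[0,0,0],0],
  [[0,0,0],[0,0,0],0],
  [[0,0,0],[0,0,0],0],
  [[0,0,0],[0,0,0],0],
], newtons=40)

```text
time_s: 19.95
position: [0.6506, -0.0935, 0.2634]
ee_rot: [0.002, 0.678, 0.735, 0.002]
contact_force: [-0.1, -0.1, -1.0]
gripper_width: 0.0426
```

```bash
python3 plan.py 650 -93.5 261 4.5 1 -1;python3 -c "
from h import *
c=manip.capture('side');save('s9',cv2.resize(c['color'][155:230,200:300],(800,600),interpolation=cv2.INTER_CUBIC))"
```

```text
t 19.95 pos [650.6 -93.5 263.4] phi-yaw 4.56 err world [-0.6  0.  -2.4] rotvec [0.28 0.04 0.06] w 42.6 F [-0.1 -0.1 -1. ]
[[[0.0,-0.6,2.4],[0.28,0.04,0.06],-1.0]]
```

View pics/s9.png

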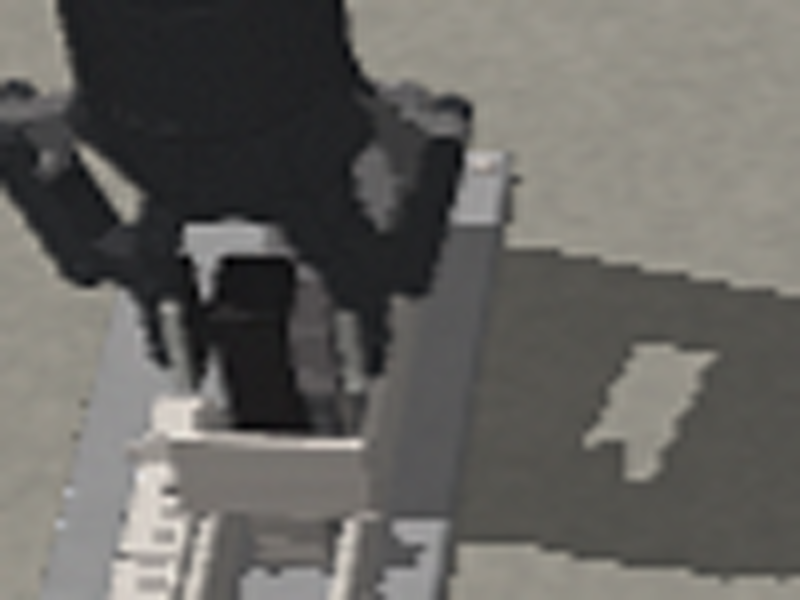

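Request:
play_rows([
  [[0,-0.5,2.3],[0.3,0,0],0],
  [[0,0,0],[0,0,0],0.15],
  [[0,0,0],[0,0,0],1],
  [[0,0,0],[0,0,0],1],
  [[0,0,0],[0,0,0],1],
  [[0,0,0],[0,0,0],1],
  [[0,0,0],[0,0,0],1],
], newtons=40)

```text
time_s: 20.7
position: [0.6521, -0.0931, 0.2618]
ee_rot: [0.004, 0.678, 0.735, 0.002]
contact_force: [6.4, -0.3, 1.5]
gripper_width: 0.0259
```

```bash
python3 plan.py 650 -93.5 261 4.5 1 1; python3 -c "
from h import *
c=manip.capture('side');save('s10',cv2.resize(c['color'][155:230,200:300],(800,600),interpolation=cv2.INTER_CUBIC))"
```

```text
t 20.7 pos [652.1 -93.1 261.8] phi-yaw 4.58 err world [-2.1 -0.4 -0.8] rotvec [0.51 0.15 0.08] w 25.9 F [ 6.4 -0.3  1.5]
[[[-0.2,-2.1,0.8],[0.51,0.15,0.08],1.0]]
```

View pics/s10.png

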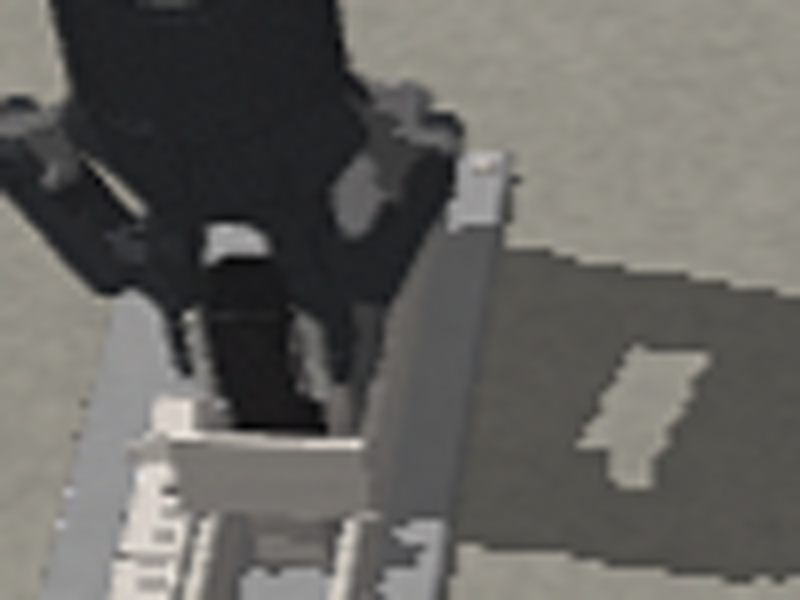

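Request:
play_rows([
  [[3,0,0],[0,0,0],1],
  [[4,0,0],[0,0,0],1],
  [[0,0,0],[0,0,0],1],
])

```text
time_s: 21.05
position: [0.6516, -0.0868, 0.2618]
ee_rot: [0.005, 0.679, 0.735, 0.002]
contact_force: [6.9, -2.5, 0.9]
gripper_width: 0.0258
```

```bash
python3 plan.py 650 -93.5 261 4.5 1 1
```

```text
t 21.05 pos [651.6 -86.8 261.8] phi-yaw 4.53 err world [-1.6 -6.7 -0.8] rotvec [0.53 0.23 0.04] w 25.8 F [ 6.9 -2.5  0.9]
[[[-6.6,-2.1,0.8],[0.53,0.23,0.04],1.0]]
```

Request:
play_rows([
  [[6,0.1,0],[0,0,0],1],
  [[6,0.1,0],[0,0,0],1],
  [[6,0.1,0],[0,0,0],1],
  [[6,0.1,0],[0,0,0],1],
  [[6,0.1,0],[0,0,0],1],
  [[6,0.1,0],[0,0,0],1],
  [[6,0,0],[0,0,0],1],
  [[5,0,0],[0,0,0],1],
  [[0,0,0],[0,0,0],1],
])

```text
time_s: 21.95
position: [0.6482, -0.0422, 0.2618]
ee_rot: [0.006, 0.68, 0.733, -0.0]
contact_force: [6.8, -2.5, 0.3]
gripper_width: 0.0254
```

Run:
```python
from h import *
np.set_printoptions(precision=2,suppress=True)
s=manip.read_state(); d=np.array(s['position'][:2])*1000-[652.1,-93.1]; e=np.radians(4.5)
print('ext',d@[-np.sin(e),np.cos(e)],'lat',d@[np.cos(e),np.sin(e)],'F',s['contact_force'],'w',s['gripper_width'],s['position'],s['ee_rot'])
c=manip.capture('side');t=manip.capture('top');pickle.dump((t,c),open('c11.pkl','wb'))
save('s11',cv2.resize(c['color'][190:265,185:260],(600,600),interpolation=cv2.INTER_LANCZOS4))
save('t11',cv2.resize(t['color'][130:180,290:370],(800,500),interpolation=cv2.INTER_LANCZOS4))
```

```text
ext 51.02860937851978 lat 0.10602691728125227 F [ 6.79 -2.46  0.31] w 0.02543855154839477 [ 0.65 -0.04  0.26] [ 0.01  0.68  0.73 -0.  ]
```

View pics/s11.png

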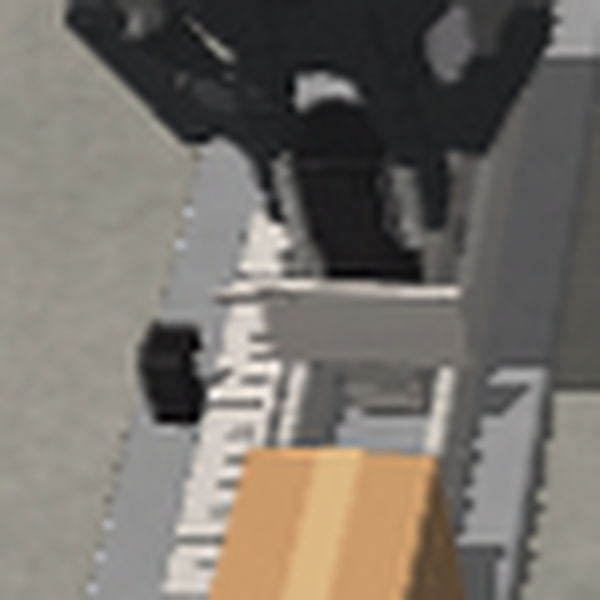

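View pics/t11.png

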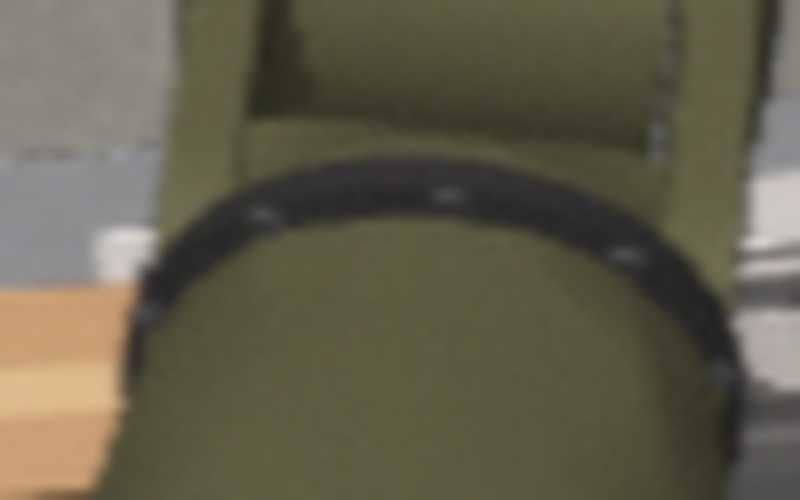

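Run:
```python
from h import *
t,c=pickle.load(open('c11.pkl','rb'))
a=c['color'][222:247,198:223]
save('s11z',cv2.resize(a,(600,600),interpolation=cv2.INTER_NEAREST))
```

```text
(no output)
```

View pics/s11z.png

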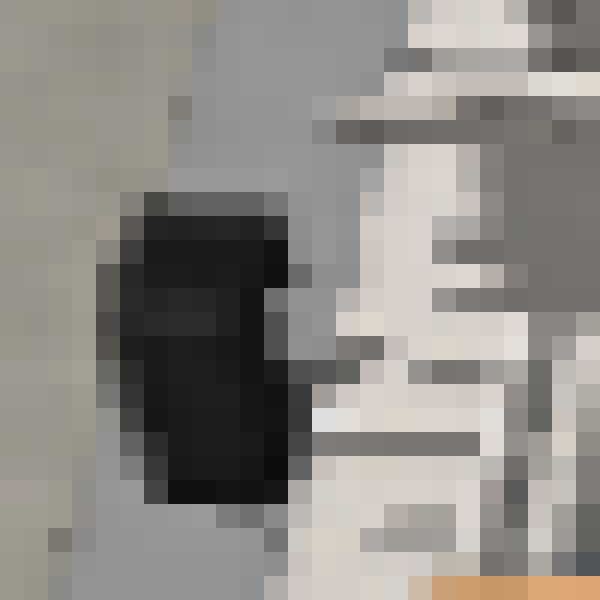

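Run:
```python
from h import *
np.set_printoptions(precision=2,suppress=True)
t,c=pickle.load(open('c11.pkl','rb')); s6=pickle.load(open('side6.pkl','rb'));t6=pickle.load(open('top6.pkl','rb'))
e=np.radians(4.5); ey=np.array([-np.sin(e),np.cos(e)]);ex=np.array([np.cos(e),np.sin(e)])
O=np.array([.6468,-.0147])
def J(p): d=p[:2]-O; return np.array([d@ex,d@ey])*1000
print('ptr now',J(ray(c,(211.6,226.8),.052)),'fin',J(ray(c,(210.5,233.2),.052)))
# block corner projections for hypothesised y: block x 53..67? 
for y in (-16,-14,-12):
    pts=[list(O+ (x*ex+(y+dy)*ey)/1000)+[z] for z in (.054,) for x,dy in ((53,-7),(67,-7),(67,7),(53,7))]
    pts+=[list(O+(x*ex+(y+7)*ey)/1000)+[.014] for x in (53,67)]
    print(y,'side',proj(c,pts).round(1).tolist(),'top',proj(t6,pts).round(1).tolist())
g=c['color'][222:247,198:223].max(2); print(g[:,:])
print(t6['color'][138:156,320:338].max(2))
```

```text
ptr now [ 50.23 -29.19] fin [49.11 -9.42]
-16 side [[209.8, 228.2], [204.0, 228.0], [202.8, 232.5], [208.7, 232.7], [211.8, 243.1], [206.1, 242.9]] top [[330.9, 146.1], [330.4, 140.8], [325.0, 141.3], [325.4, 146.6], [325.3, 151.6], [324.9, 146.5]]
-14 side [[209.6, 228.9], [203.8, 228.7], [202.6, 233.2], [208.5, 233.4], [211.6, 243.8], [205.9, 243.6]] top [[330.1, 146.1], [329.6, 140.9], [324.2, 141.4], [324.7, 146.6], [324.6, 151.7], [324.1, 146.5]]
-12 side [[209.5, 229.5], [203.6, 229.3], [202.5, 233.9], [208.3, 234.1], [211.5, 244.4], [205.8, 244.2]] top [[329.4, 146.2], [328.9, 141.0], [323.4, 141.4], [323.9, 146.7], [323.8, 151.7], [323.3, 146.6]]
[[154 154 153 150 148 150 151 153 144 147 147 147 146 147 147 147 144 186
  211 214 218 183 115  90 117]
 [156 154 150 147 146 147 151 148 138 147 149 149 149 148 149 149 145 214
  220 217 219 223 152 117 116]
 [156 153 150 148 147 149 152 151 143 149 150 150 150 150 149 148 122 120
  160 170 171 175 117  87 101]
 [151 149 151 151 150 151 155 149 146 148 149 149 150 150 148 145 198 215
  204 197 197 197 220 226 225]
 [151 152 154 152
[... 2839 characters left out ...]
106 125 129 130 130 131]
 [133 134 133 132 119  77  28  18  19  18  36  60  78 110 128 131 130 133]
 [132 132 131 132 129  92  34  18  13  19  37  61  75 111 129 131 133 134]
 [131 130 132 131 131  97  53  37  32  40  54  73  88 122 139 142 145 146]
 [136 137 138 140 143 129 112 102  98 105 101 116 139 167 182 182 190 197]
 [158 163 171 178 192 181 163 174 185 184 161 167 186 191 193 194 196 197]
 [190 191 191 192 193 179 161 178 194 197 193 194 196 193 194 196 195 192]
 [194 193 191 192 194 190 162 169 192 195 191 192 194 181 180 194 196 180]
 [193 193 177 181 195 192 156 163 194 194 167 172 193 180 166 181 193 171]
 [192 191 167 172 193 193 162 168 194 195 166 172 195 193 167 174 194 179]]
```

Run:
```python
from h import *
np.set_printoptions(precision=2,suppress=True,linewidth=200)
T=[pickle.load(open(f,'rb')) for f in ('top0.pkl','top4.pkl','top6.pkl')]; S=[pickle.load(open(f,'rb')) for f in ('side0.pkl','side4.pkl','side6.pkl')]
a=np.mean([t['color'].astype(float).mean(2) for t in T],0); b=np.mean([t['color'].astype(float).mean(2) for t in S],0)
print('top ptr rows143-152 cols 346-362');print(a[143:153,346:362].round().astype(int))
print('top mk rows140-152 cols 321-335');print(a[140:152,321:335].round().astype(int))
print('side ptr rows 206-216, cols 211-226');print(b[206:217,211:227].round().astype(int))
```

```text
top ptr rows143-152 cols 346-362
[[130 130 131 130 128 127 127 127 127 128 128 129 129 130 131 131]
 [130 131 131 130 128 127 127 127 128 127 128 128 129 130 130 130]
 [131 130 131 129 129 128 129 131 131 127 128 128 129 130 131 131]
 [131 131 130 129 129 129 131 141 140 131 128 129 130 131 132 132]
 [130 132 130 130 128 128 131 143 145 137 138 138 139 141 143 143]
 [136 143 145 142 133 133 139 144 149 156 172 176 173 181 186 188]
 [158 187 194 189 185 182 181 172 167 178 184 185 185 185 187 187]
 [162 186 189 188 189 189 186 168 159 169 174 176 176 175 175 176]
 [162 187 181 175 182 183 176 148 112  90  86  97  97  85  78  89]
 [151 174 170 151 165 161 114  67  49  39  36  41  41  34  32  42]]
top mk rows140-152 cols 321-335
[[128 128 129 129 129 127 126 127 127 127 128 127 127 129]
 [125 127 125 124 119 106  96  88  92 111 122 124 127 128]
 [124 124 121 111  81  51  44  41  47  77 107 119 127 129]
 [121 121 121 119  86  42  31  30  38  77 114 127 128 128]
 [130 129 127 114  77  40  31  28  33  65 106 125 127 127]
 [129 130 128 113  74  39  31  26  32  59  99 121 125 127]
 [129 131 
[... 418 characters left out ...]
 184 182 182 182 180 184 159]
 [130 130 131 131 131 132 131 128 173 183 182 182 181 179 185 124]
 [129 130 132 131 131 130 129 123 173 185 184 183 183 182 196 120]
 [131 132 133 131 130 129 128 161 152 145 184 193 192 186 176 149]
 [130 132 131 130 136 145 146 137 132 129 105  94 100 102 102 114]
 [132 132 132 131 130 117 125 128 128 128 108 101 103 102 102 103]
 [129 130 131 132 125 114 121 136 132 140 111  99 100 102 102 101]
 [131 131 131 131 131 128 157 180 185 188 142 106 102 102 102 103]
 [131 131 131 132 131 127 195 190 184 189 157 113 101 102 102 102]
 [132 132 132 132 131 125 182 186 185 159 131 106 100 101 101 101]
 [131 131 131 132 129 137 175 183 186 114  73  92 100 101 101 101]]
```

Run:
```python
from h import *
np.set_printoptions(precision=1,suppress=True,linewidth=200)
e=np.radians(4.5); ey=np.array([-np.sin(e),np.cos(e)]);ex=np.array([np.cos(e),np.sin(e)])
O=np.array([.6468,-.0147])
S=[pickle.load(open(f,'rb')) for f in ('side0.pkl','side4.pkl','side6.pkl')]+[pickle.load(open('c11.pkl','rb'))[1]]
T=[pickle.load(open(f,'rb')) for f in ('top0.pkl','top4.pkl','top6.pkl')]
def med(L,sl):
    P=np.median([cloud(c)[sl] for c in L],0)*1000
    d=P[...,:2]-O*1000
    return P[...,2],d@ey,d@ex
z,y,x=med(S,np.s_[227:246,201:216]); print('side z');print(z);print('y');print(y)
z,y,x=med(T,np.s_[139:153,322:335]); print('top z');print(z);print('y');print(y[6]);print('x',x[:,6])
```

```text
side z
[[-1.2 -0.5  0.3  2.  12.5 12.3 14.7 14.8 13.2 13.8 13.2 15.2 15.3 24.3 25.7]
 [-0.8  0.1 -0.3 -0.9 13.5 14.2 13.3 15.5 12.8 14.7 14.7 13.5 14.  23.8 23.3]
 [ 0.3  0.4 -2.1  0.1 13.9 13.  15.3 13.8 16.1 14.7 13.9 14.7 22.6 23.8 24.5]
 [-1.3  0.8  0.9 56.1 52.6 52.9 55.8 54.9 14.4 13.4 12.9 14.4 22.5 25.7 25.3]
 [-1.1  0.  -0.4 53.5 52.4 54.7 53.5 53.2 52.4 14.2 13.8 15.5 24.  24.2 24.2]
 [ 0.4  1.  43.8 49.9 48.7 50.8 49.6 50.3 51.1 14.9 14.8 14.5 23.7 25.3 23. ]
 [ 0.3 42.6 44.  46.6 44.9 47.2 46.2 45.4 47.8 13.6 14.  13.9 24.  23.3 24.4]
 [-0.5 43.7 44.4 45.  42.8 42.4 43.9 37.  13.1 13.4 14.1 23.8 24.3 23.2 24.1]
 [-1.2 43.6 43.5 43.2 43.7 42.2 44.2 36.6 13.  14.9 15.8 24.5 22.  23.5 24.2]
 [ 1.  40.9 40.7 42.  41.7 41.  39.3 35.3 28.6 14.1 15.  25.1 22.4 24.5 23.8]
 [ 1.3 36.2 37.1 37.3 36.9 37.6 37.9 32.1 26.6 13.8 13.5 25.2 23.1 22.9 23.8]
 [ 0.8 13.3 33.1 33.7 33.5 34.5 33.2 30.6 22.7 13.6 23.  23.9 23.6 24.6 22.5]
 [-0.1 15.4 29.5 29.9 29.7 30.3 30.2 28.3 23.6 13.5 24.2 24.8 25.4 23.8 23.8]
 [ 0.2 14.3 24.8 26.4 25.4 25.3 24.3 25.5 21.6 13.8 24.2 23.6 24.1 23.4 24.4]
 
[... 2574 characters left out ...]
 [11.8 12.3 11.7 43.  41.6 54.7 52.2 46.2 41.6 10.3  9.6 10.6 11.8]
 [11.5  9.9 10.3 40.7 39.4 50.4 52.1 39.6 37.6 13.  11.5 15.  12.5]
 [13.2 12.6  9.4 36.2 34.6 47.4 51.6 34.2 13.4 12.7  9.7 13.5 12.9]
 [11.6 12.7 10.4 32.  27.4 29.2 45.5 22.  13.6 14.3 15.   9.8 15.1]
 [10.7 14.5 13.9 19.7 18.4 23.1 28.6 22.8 11.8 13.4 10.8 15.2 11.2]
 [12.4  8.5 15.4 12.5 13.4 15.   9.3 15.5 12.6 10.3 21.6 20.3 23.6]
 [18.1 22.5 21.6 21.3 19.3 17.3 23.1 22.1 18.3 21.  19.8 18.9 21.4]
 [25.4 24.9 23.8 17.9 23.3 22.3 21.4 24.9 23.8 23.1 21.4 22.9 21.1]]
y
[ -2.   -4.6  -7.2  -8.6 -11.3 -13.3 -15.9 -18.7 -21.5 -25.5 -28.2 -30.7 -33.3]
x [92.4 90.2 86.3 67.9 65.9 63.  57.1 54.5 52.  51.5 54.5 58.3 51.  48.8]
```

Request:
play_rows([
  [[5,0,0],[0,0,0],1],
  [[4,0,0],[0,0,0],1],
  [[3,0,0],[0,0,0],1],
  [[0,0,0],[0,0,0],1],
])

```text
time_s: 22.45
position: [0.6474, -0.032, 0.2618]
ee_rot: [0.007, 0.681, 0.733, -0.001]
contact_force: [6.5, -2.4, 0.7]
gripper_width: 0.0254
```

```bash
cat > chk.py <<'E'
from h import *
import sys
np.set_printoptions(precision=2,suppress=True,linewidth=200)
s=manip.read_state(); d=np.array(s['position'][:2])*1000-[652.1,-93.1]; e=np.radians(4.5)
ey=np.array([-np.sin(e),np.cos(e)]);ex=np.array([np.cos(e),np.sin(e)]);O=np.array([.6468,-.0147])
print('t',s['time_s'],'ext',d@ey,'lat',d@ex,'F',s['contact_force'],'w',s['gripper_width'],'q',s['ee_rot'],'z',s['position'][2])
c=manip.capture('side');pickle.dump(c,open(sys.argv[1]+'.pkl','wb'))
save(sys.argv[1],cv2.resize(c['color'][215:250,192:238],(788,600),interpolation=cv2.INTER_NEAREST))
P=cloud(c)[222:240,205:220]; dd=P[...,:2]-O
print('z');print((P[...,2]*1000).round().astype(int));print('y');print((dd@ey*1000).round().astype(int))
E
python3 chk.py s12
```

```text
t 22.45 ext 61.27936063333375 lat 0.07612351345876323 F [ 6.46 -2.42  0.72] w 0.02536795174191739 q [ 0.01  0.68  0.73 -0.  ] z 0.26176274224338836
z
[[  1   4  13  16  12  17  13  14  14  16  27  25  23  24  26]
 [ -2  16  13  15  13  16  17  15  12  14  23  25  23  23  26]
 [ -2  15  15  14  11  14  15  13  14  15  25  25  26  23  22]
 [  1  12  14  13  13  17  13  15  13  25  23  24  26  25  24]
 [ -1  13  15  13  15 869  18  15  15  26  23  24  24  25  22]
 [ 14  14  14  13  12  15  18  16  14  25  23  22  23  26  27]
 [ 14  13  15  16  14  13  15  13  11  24  25  81  79  81  79]
 [ 16  17  21  15  12  15  53  57  54  52  53  79  78  82  78]
 [ 51  54  57  55  12  15  53  53  53  55  54  76  73  73  73]
 [ 55  53  56  52  52  17  16  16  22  26  21  70  72  73  73]
 [ 49  48  54  50  49  12  15  16  27  24  25  26  67  69  69]
 [ 45  47  47  44  50  12  15  12  23  21  25  26  64 869  67]
 [ 45  42  45  41  14  13  16  26  25  24  23  23  60  61  60]
 [ 44  45  45  37  12  14  12  24  26  26  24  21  21  60  59]
 [ 41  42  44  35  29  15  12  24  24  25  25  23  20  52  50]
 [ 38
[... 621 characters left out ...]
3  -4]
 [-51 -50 -47 -52 -55 -53 -21 -19 -21 -22 -22  -1  -2   1  -2]
 [-19 -17 -15 -17 -52 -49 -18 -19 -19 -17 -18   0  -3  -3  -3]
 [-13 -15 -12 -16 -16 -45 -46 -45 -41 -38 -42  -2   0   0   0]
 [-15 -16 -11 -15 -16 -45 -43 -42 -33 -36 -35 -35  -1   0   0]
 [-15 -13 -14 -16 -12 -42 -40 -42 -33 -35 -32 -32  -1 644   1]
 [-12 -15 -12 -16 -37 -38 -36 -28 -29 -30 -31 -30  -1   0  -2]
 [-10  -9 -10 -16 -35 -34 -36 -26 -25 -25 -27 -29 -29   1   1]
 [ -9  -9  -7 -14 -19 -30 -32 -23 -23 -23 -22 -24 -27  -1  -3]
 [ -8  -9 -10 -13 -18 -27 -26 -20 -20 -20 -21 -20 -21  -3  -1]
 [ -8  -9  -9  -9 -17 -24 -15 -16 -18 -16 -17 -19 -18 -17 -18]
 [-10 -10  -6  -8 -15 -23 -14 -12 -15 -15 -15 -14 -15 -13 -14]]
```

View pics/s12.png

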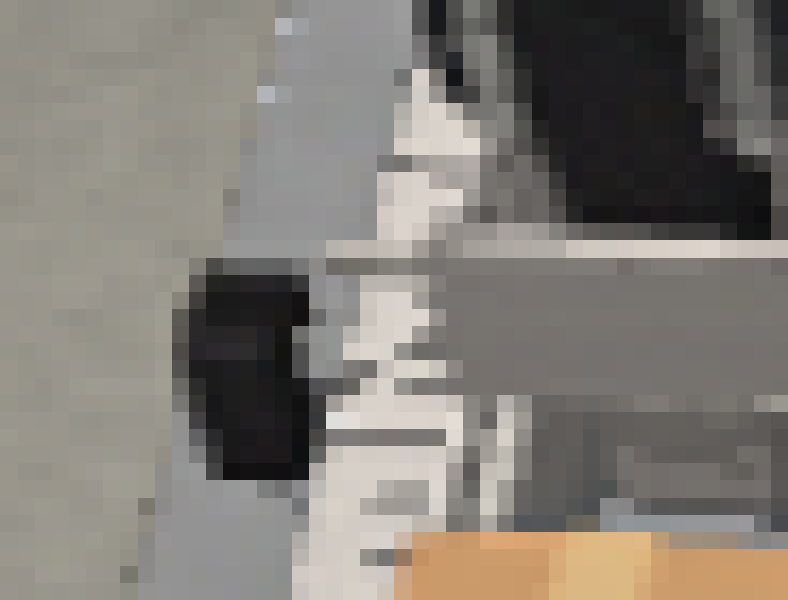

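Request:
play_rows([
  [[3,0,0],[0,0,0],1],
  [[1.5,0,0],[0,0,0],1],
  [[0,0,0],[0,0,0],1],
])

```text
time_s: 22.8
position: [0.6471, -0.0288, 0.2618]
ee_rot: [0.007, 0.681, 0.732, -0.001]
contact_force: [6.6, -3.5, 1.0]
gripper_width: 0.0258
```

```bash
python3 chk.py s13 | head -1
```

```text
t 22.8 ext 64.47145150553935 lat 0.0667340626862265 F [ 6.63 -3.53  1.01] w 0.025826986876632457 q [ 0.01  0.68  0.73 -0.  ] z 0.2617645348897596
```

Request:
play_rows([
  [[1.3,0,0],[0,0,0],1],
  [[0.2,0,0],[0,0,0],1],
  [[0,0,0],[0,0,0],1],
])

```text
time_s: 23.15
position: [0.6471, -0.0285, 0.2617]
ee_rot: [0.008, 0.681, 0.732, -0.001]
contact_force: [6.3, -2.4, 0.6]
gripper_width: 0.0258
```

```bash
python3 chk.py s14 | head -1
python3 - <<'E'
from h import *
np.set_printoptions(precision=1,suppress=True,linewidth=200)
e=np.radians(4.5); ey=np.array([-np.sin(e),np.cos(e)]);O=np.array([.6468,-.0147])
cs=[manip.capture('side') for _ in range(6)]; cs.append(pickle.load(open('s14.pkl','rb')))
P=np.median([cloud(c)[227:237,203:219] for c in cs],0); print((P[...,2]*1000)); print((P[...,:2]-O)@ey*1000)
print(manip.read_state()['position'],manip.read_state()['time_s'])
E
```

```text
t 23.15 ext 64.78997148708339 lat 0.0741067427085567 F [ 6.28 -2.44  0.55] w 0.0258239583221924 q [ 0.01  0.68  0.73 -0.  ] z 0.2617418351336093
[[-0.1  0.9 14.3 16.  15.7 14.2 13.5 14.  14.7 13.1 14.2 23.8 24.4 23.7 24.8 23.6]
 [ 1.   0.4 13.3 14.1 14.1 13.5 14.3 13.5 14.9 13.9 14.4 23.8 24.6 24.2 23.6 24.4]
 [ 0.2 -0.1 14.5 14.4 13.4 13.3 14.1 12.5 14.5 15.3 23.  24.5 24.6 80.4 80.5 80.5]
 [-0.1 54.3 54.1 54.1 55.1 54.1 13.3 14.7 54.5 53.6 53.4 53.1 53.  79.3 80.1 79.8]
 [-0.2 53.4 54.5 53.5 53.7 53.8 53.3 13.9 53.  52.  52.7 53.3 52.2 76.3 75.3 77.1]
 [44.  50.  48.9 49.7 49.1 50.4 50.6 13.7 13.6 13.4 24.3 24.5 23.5 71.1 72.4 72.2]
 [42.7 45.6 47.1 47.1 45.6 46.5 47.1 14.7 14.3 14.4 23.9 25.  23.9 67.6 68.7 68.5]
 [44.8 44.4 43.3 44.8 43.8 38.4 13.6 13.1 13.6 23.6 23.9 25.1 23.9 24.  65.2 66.3]
 [43.6 42.8 43.4 43.2 42.9 36.3 14.3 14.7 13.7 25.3 24.5 25.  24.7 23.9 61.2 61.3]
 [41.6 40.7 41.2 41.  40.4 34.2 27.2 14.5 14.4 23.2 22.7 24.9 24.3 24.  56.1 57.8]]
[[-70.5 -69.8 -58.9 -57.6 -58.  -59.3 -60.  -59.7 -59.2 -60.7 -59.8 -52.  -51.7 -52.3 -51.5 -52.7]
 [-66.3 -66.9 -56.5 -55.9
[... 188 characters left out ...]
16.9 -17.  -16.3 -17.2 -50.4 -49.4 -17.2 -18.  -18.3 -18.6 -18.8   2.4   3.    2.6]
 [-57.5 -14.4 -13.6 -14.4 -14.4 -14.4 -14.9 -46.9 -15.4 -16.3 -15.8 -15.4 -16.5   3.    2.1   3.4]
 [-18.7 -14.  -15.  -14.5 -15.  -14.1 -14.  -43.9 -44.  -44.3 -35.7 -35.6 -36.5   1.7   2.7   2.4]
 [-16.7 -14.5 -13.4 -13.4 -14.8 -14.1 -13.8 -39.9 -40.3 -40.3 -32.8 -32.  -33.    1.9   2.7   2.4]
 [-12.  -12.3 -13.3 -12.3 -13.2 -17.6 -37.4 -37.9 -37.6 -29.8 -29.7 -28.8 -29.8 -29.9   2.9   3.7]
 [ -9.8 -10.6 -10.2 -10.5 -10.8 -16.2 -33.7 -33.5 -34.4 -25.3 -26.1 -25.8 -26.1 -26.8   2.6   2.6]
 [ -8.4  -9.2  -8.9  -9.2  -9.7 -14.7 -20.4 -30.5 -30.7 -23.9 -24.3 -22.7 -23.4 -23.6   1.6   2.8]]
[ 0.6 -0.   0.3] 23.5
```

View pics/s14.png

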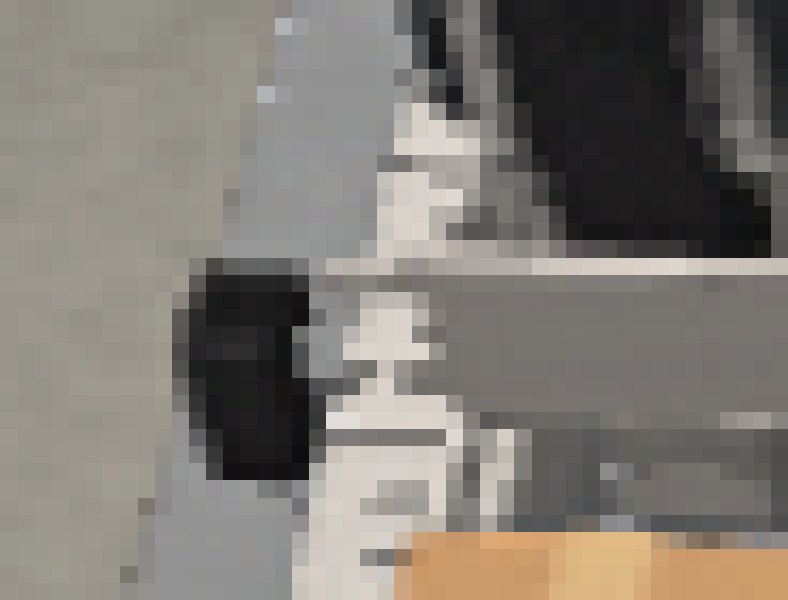

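```bash
python3 chk.py s15 | head -1
python3 - <<'E'
from h import *
c=pickle.load(open('s15.pkl','rb')); save('s15f',c['color'][120:420,130:530])
E
```

```text
t 23.5 ext 64.74434123908382 lat 0.05263495588706818 F [ 6.01 -3.31 -0.5 ] w 0.02585086565388302 q [ 0.01  0.68  0.73 -0.  ] z 0.261725865787792
```

View pics/s15f.png

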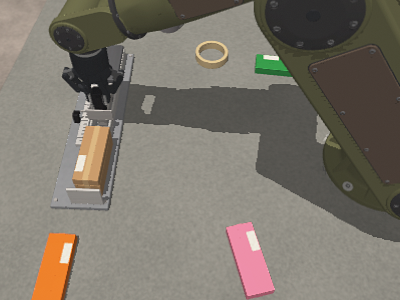

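Request:
play_rows([
  [[1,0,0],[0,0,0],1],
  [[0,0,0],[0,0,0],1],
  [[0,0,0],[0,0,0],1],
])

```text
time_s: 23.85
position: [0.6471, -0.0286, 0.2617]
ee_rot: [0.008, 0.682, 0.732, -0.002]
contact_force: [6.7, -2.7, 0.6]
gripper_width: 0.0257
```

```bash
python3 chk.py s16 | head -1; python3 chk.py s17 | head -1
```

```text
t 23.85 ext 64.6599637045897 lat 0.05748612041147614 F [ 6.68 -2.72  0.56] w 0.025726179738507254 q [ 0.01  0.68  0.73 -0.  ] z 0.26174362199756823
t 23.9 ext 64.59952339931252 lat 0.05652912060333739 F [ 5.5  -3.44  0.78] w 0.02581576346911736 q [ 0.01  0.68  0.73 -0.  ] z 0.261755808483271
```

Request:
play_rows([
  [[0.9,0,0],[0,0,0],1],
  [[0.7,0,0],[0,0,0],1],
  [[0.5,0,0],[0,0,0],1],
])

```text
time_s: 24.25
position: [0.647, -0.0279, 0.2618]
ee_rot: [0.008, 0.682, 0.731, -0.002]
contact_force: [5.2, -4.0, 0.8]
gripper_width: 0.0256
```

```bash
for i in 1 2 3; do python3 chk.py s2$i | head -1; done
```

```text
t 24.25 ext 65.41504283792963 lat 0.06042188723611968 F [ 5.2  -3.96  0.76] w 0.025644457647413917 q [ 0.01  0.68  0.73 -0.  ] z 0.2617956189647441
t 24.3 ext 65.41077306161971 lat 0.05662259391591014 F [ 4.01 -3.49  0.7 ] w 0.025603105838246234 q [ 0.01  0.68  0.73 -0.  ] z 0.2618043816983184
t 24.35 ext 65.43131712547124 lat 0.06129340200382807 F [ 6.5  -3.63  0.74] w 0.025670650702577274 q [ 0.01  0.68  0.73 -0.  ] z 0.2618267293339367
```

Run:
```python
from h import *
np.set_printoptions(precision=1,suppress=True,linewidth=200)
e=np.radians(4.5); ey=np.array([-np.sin(e),np.cos(e)]);O=np.array([.6468,-.0147])
cs=[pickle.load(open(f's2{i}.pkl','rb')) for i in (1,2,3)]
P=np.median([cloud(c)[229:233,203:217] for c in cs],0); print(P[...,2]*1000); print((P[...,:2]-O)@ey*1000)
print(np.mean([c['color'].mean(2) for c in cs],0)[228:235,203:217].round())
```

```text
[[ 1.6 -1.4 14.9 14.1 13.1 13.8 15.4 14.9 15.5 14.1 24.6 25.7 23.7 78.8]
 [-1.6 53.8 52.7 54.9 54.7 54.2 12.6 11.9 54.4 53.5 53.  54.7 53.7 78.8]
 [-0.2 54.4 52.1 53.8 54.  53.2 51.7 14.1 52.4 53.2 52.5 53.4 51.5 77.6]
 [45.6 50.4 50.7 51.6 49.2 50.9 50.8 13.  12.2 12.7 24.2 25.6 23.  72. ]]
[[-62.6 -65.1 -51.9 -52.7 -53.6 -53.2 -52.  -52.5 -52.1 -53.3 -44.9 -44.1 -45.8  -0.9]
 [-61.9 -17.1 -18.  -16.4 -16.6 -17.1 -51.  -51.7 -17.3 -18.1 -18.6 -17.3 -18.3   2. ]
 [-57.4 -13.5 -15.4 -14.2 -14.1 -14.9 -16.2 -46.7 -15.9 -15.3 -16.  -15.4 -17.    4. ]
 [-17.4 -13.7 -13.6 -12.9 -15.  -13.7 -13.9 -44.4 -45.2 -44.8 -35.7 -34.7 -36.9   2.4]]
[[147. 149. 144. 147. 148. 148. 150. 149. 147. 145. 144. 198. 210. 211.]
 [144. 143. 151. 152. 152. 151. 152. 149. 146. 144. 163. 203. 197. 192.]
 [126.  73.  94.  99. 100.  97. 118. 152. 171. 173. 185. 190. 155. 161.]
 [ 88.  35.  34.  37.  38.  35.  56. 140. 136. 130. 130. 129. 127. 119.]
 [ 63.  26.  28.  27.  26.  25.  19. 141. 139. 131. 173. 182. 184. 133.]
 [ 42.  28.  27.  28.  28.  25.  16. 108. 142. 142. 196. 209. 211. 175.]
 [ 41.  37.  39.  39.  34.  21. 109. 146. 147. 180. 204. 209. 211. 144.]]
```

```bash
python3 -c "
from workcell import manip
print(manip.sign_off()); s=manip.read_state(); print(s['position'],s['gripper_width'],s['time_s'])"
```

```text
the job is handed in; nothing more can be done
None
the job is handed in; nothing more can be done
```

I stacked both brown mailers on the one on the jig and let go. Then I squeezed the lock button, pulled the stop arm out to the marker and handed the job in while still holding it there. The last clock reading before hand-in was about 24.4 s.

**Pile:** After release, the top box sat within about 0.5 mm and 0.2° of where the bottom box lay at the start. The middle box was about 1 mm off in x, 0.7 mm in y and 0.5° in yaw. The side fit of the middle box's y position failed, because it locked on a wrong edge, so that y figure comes from the top camera only. After the arm was pulled out I only looked at the pile in a picture; it looked intact.

**Lock button:** The gripper reads 25.7 mm with 40 N grip. That is a little under the 28 mm expected for fully squeezed, and this gripper also read about 0.8 mm low on the boxes. I did not pull until the button was in. The arm then moved freely, with only about 3 to 4 N of spring force.

**Stop arm:** I held it at about 65.4 mm extension, taken from the tool's movement. Camera estimates of the marker ranged from 64.5 to 65.5 mm. My first side-camera estimate was about 70 mm, because I had misread the marker's fin. The depth images corrected it, and in the last one the pointer and fin line up within about 1 mm. That reading was steady over the last 0.1 s.

I did not go near the marker, stamp, tape, pen cup or the coloured look-alikes. I made no separate final measurement of them.

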